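# Check a new menu-board frame for square by its two diagonals and true it up

### The arm

A 7-joint arm with a two-finger parallel gripper is mounted at the origin on a cart in front of the work surface, level with it; the furniture and walls round the work are solid. World frame = base frame: x ahead of the robot, y to its left, z up, the work surface at z = 0. Lengths are in m, angles in rad, forces in N, time in s.
With the tool pointing down it reaches from about 0.4 to 0.85 m from the base axis. Payload 4.5 kg.
Tool frame: the origin (TCP) lies midway between the tips of the shut fingers; the grasp point (between the pads) lies 19 mm behind it; z points along the fingers, y is the direction in which the jaws open and shut (so a half turn about z gives the same grasp; the last joint's range is limited). The gripper opens to 88 mm and grips with 3 to 60 N. Pads are 18 mm wide; open, the fingers measure 123 mm over their backs; the gripper's body (75 mm by 187 mm) begins 45 mm behind the grasp point.
Start: joints at [-1.293, 0.689, -0.195, 1.565, 0.157, 0.902, -0.215], TCP at [0.151, 0.607, 0.209] pointing down, gripper open.
Joint ranges: [-3.01, 3.01], [-0.46, 2.08], [-1.47, 1.51], [0.13, 2.56], [-1, 4.14], [0.04, 2.09], [-2.66, 2.66]. Speed limits (rad/s): [2.57, 2.57, 3.14, 3.14, 3.14, 3.14, 3.14].

### API

Orientations are given as a unit quaternion [x, y, z, w].
In Python, from plant import r gives the robot as it stands. The module is installed in compiled form; this text tells all that it offers.
- The arm moves only by the tool carry_out, never from a script. Its argument "commands" is a list of rows, each a list of 6 numbers: the shift along the tool's x, y, z in m, then the turn, a rotation vector about the tool's x, y, z in degrees. In form: [[dx, dy, dz, wx, wy, wz], ...]. A call has 1 to 12 rows; each row is the pose to reach, as a shift and turn from the pose commanded when the call began, along the tool's axes at that moment; what a row does not reach only later rows make up. A row lasts 1/10 s, in which the tool goes at most 50 mm and 8.59 degrees, less where a joint would pass 70% of its speed; a pose out of reach is approached as far as the arm can. A call with a gripper value outside its range is refused whole. "fingers" is the closure in counts, from 0 (fully open) to 255 (shut), set as the call begins (left out, the last holds). The fingers move at their own pace and stop on an object; "grip_force" is the grip in N (left out, the last holds). Time passes only in rows, so rows that repeat a pose let the fingers close. It gives the time, the measured TCP pose, the force and the opening at its end, in the units of the state.
- r.get_state(): the state, without advancing time (a new reading comes with each control period).
- r.snapshot(name): name is "side" or "top"; returns a dict with "img" (420x560x3 uint8, blue, green, red), "intrinsics" (3x3 intrinsics, pixels), "extrinsics" (4x4, takes a point from camera to world coordinates). Camera axes: x right, y down, z forward; pixel columns grow to the right and rows downward; lengths in m; the calibration is good to about 2 mm. A picture is of the moment at which its call begins. There is no depth.
- r.finish_job(): hands the job in, once; it reports no verdict.
Trained networks look in a picture, given as the dict that the camera call returned (one of the last four; its "shot" number tells which), for a name from the list of things; names that differ only in an ending like _2 or _b are one class to them, and where a whole thing is asked for, a point or a joint stands for the part that bears it (a point fixed in the world has none). Each returns a list of dicts, best first, with "p" (0 to 1); they miss things now and then, are a little off and sometimes report something else, mostly with a low value. They report only what shows in the picture. A call takes as long as a camera call.
- r.spot_in(picture, label): "xyz" ([x, y, z] in m, in world coordinates, good to about 4 mm: the middle of the surface that is visible of it).
- r.spot_point(picture, label): "xyz" ([x, y, z] in m, in world coordinates, good to about 4 mm: a listed point, or the origin of a listed thing).
The state is a dict: "clock": time; "q": joint angles; "qd": joint speeds; "joint_torque": joint torques, N m; "tool_pos": TCP position; "eef_rot": TCP orientation; "contact_force": force on the tool from outside, world axes, zero at the start; "moment": the same for the moment, N m; "opening": opening from 0.0 (shut) to 1.0 (fully open).
Only numpy, scipy, OpenCV 4.12 (cv2) and the standard library are available. Lean on these libraries where they do the work, as an engineer would, in place of code of your own. Each camera call takes 0.05 s, during which the arm holds its last target.

### The job

The oak frame for the counter menu board has just been pegged together and its corner joints still give. Check it for square with the aluminium slide rule: lay the rule flat inside the frame, tail and tip both right home in opposite corners and held there with a steady push of about 6 N for half a second, first across the diagonal from the near-left to the far-right corner, then across the other one, never pushing it beyond 11 N so as not to spring the joints. Then lay the rule flat back on the counter, off the board, and if the two lengths differ, push the far end of the frame sideways until the diagonals are equal; leave the things standing around where they are.

Things in the scene. Friction and masses are not known exactly. Their poses are not given: they have to be found in the camera images.
- board: Plywood assembly board, fixed to the counter, 250 (x) x 300 (y) x 12 mm thick; origin under its centre, on the counter. Carries the frame. Along its near (-x) edge runs a fence strip 18 mm high and two low wooden turn-buttons (up to 25 mm above the board) that hold down the frame's near rail.
- frame: Oak frame lying on the board: bars 20 mm wide, 18 mm high; opening 168 mm (its x) x 224 mm (its y), each diagonal 280 mm when square. Origin: centre of the square opening, at the board's top (12 mm above the counter). The near rail is held fast; the corners pivot stiffly on dowels 10 mm outside the opening's corners, so the far rail can be pushed sideways, stays parallel to the near rail and stays where left.
- frame_lean (a joint): Lean of the side bars, rad: 0 = square; positive = far rail shifted to the frame's +y (left), near-right to far-left diagonal longer, the other shorter. 0.01 rad is 1.9 mm of shift and 3 mm between the diagonals. Pushing the far end of a side bar sideways takes about 14 N; about 18 N along a diagonal from inside also shifts it.
- corner_near_left (a point): Inner near-left corner of the frame's opening, 6 mm above the board.
- corner_near_right (a point): Inner near-right corner of the opening, 6 mm above the board.
- corner_far_left (a point): Inner far-left corner of the opening, 6 mm above the board; moves with the far rail.
- corner_far_right (a point): Inner far-right corner of the opening, 6 mm above the board; moves with the far rail.
- rule: Loose aluminium slide rule, 0.3 kg, lying flat: a channel-shaped stock 20 mm wide and 13 mm high in which a graduated tongue slides. Its x axis points from tail to tip, origin at its underside midway between the ends when pushed shut. 246 mm long over its round noses (8 mm diameter, upright, polished steel) when shut, up to 306 mm pulled out.
- rule_tail (a point): End of the nose on the stock (x = -123 mm in the rule's frame), 6 mm above its underside. In a corner, pushed home, it lies 1.7 mm from the corner point.
- rule_tip (a point): End of the nose on the sliding tongue (x = +123 mm in the rule's frame plus the slide's travel), 6 mm above the underside. In a corner, pushed home, it lies 1.7 mm from the corner point.
- rule_block (a point): Centre of the top face of the black thumb block on the tongue, 46 mm above the rule's underside, 143 mm behind the tip's end (so 103 mm from the tail's end when shut); the block is 26 mm along the rule, 18 mm across, and reaches down to the tongue's top (13 mm above the underside). The rule balances here when shut, so it can be lifted and slid by this block.
- rule_slide (a joint): How far the tongue is pulled out, m: 0 = shut (246 mm overall), at most 0.06; the reading. It slides with about 0.6 N of friction, less than the stock's friction on the board, and stays where it is left.
- order_pad: Order pad, 152 x 92 x 11 mm, lying left of the board; bystander. Origin under its centre.
- call_bell: Counter bell, 82 mm wide and 67 mm high, at the right near the rule; bystander. Origin under its centre.
- can: Drinks can, 66 mm wide and 115 mm high, standing behind on the right; bystander. Origin under its centre.

How it is judged:
By the outcome, as a careful person would: the job done as asked, in the order asked, and still so for the second after the job is handed in, with the robot touching nothing.
It also fails if it takes over 72 s, if anything falls off the work surface, if the arm or the gripper's body presses on something with over 40 N, if the wrist force passes 120 N, or if a joint passes its speed limit or range.

## Working session

There is one attempt and no reset: what is moved stays moved. The work goes in short steps, Python scripts to look and compute and a tool call to move; the robot and the scene stay as the last step left them, time stands still between calls to the robot, and variables do not carry over. Pictures are saved under pics/ and viewed, and the job is handed in when it is done.

Besides the shell and the picture viewer there is one more tool, called after "Call:" by a JSON object that holds its "api" and its "payload", one argument or row to a line. carry_out: Moves the arm, as the interface text tells. Its arguments: {"type":"object","properties":{"commands":{"type":"array","items":{"type":"array","items":{"type":"number"}}},"fingers":{"type":"number"},"grip_force":{"type":"number"}},"required":["commands"]}

```bash
mkdir -p pics; ls; python3 - <<'E'
from plant import r
import cv2,numpy as np
s=r.get_state()
for k,v in s.items(): print(k,np.round(v,4))
for n in("top","side"):
    p=r.snapshot(n); cv2.imwrite(f"pics/{n}0.png",p["img"]); print(n,p["shot"],np.round(p["intrinsics"],1).tolist(),np.round(p["extrinsics"],4).tolist())
    for l in ["board","frame","corner_near_left","corner_near_right","corner_far_left","corner_far_right","rule","rule_tail","rule_tip","rule_block","order_pad","call_bell","can"]:
        print(l,[(np.round(d["xyz"],4).tolist(),round(d["p"],2)) for d in r.spot_point(p,l)[:2]])
print(r.get_state()["clock"])
E
```

```text
pics
clock 0.0
q [-1.2932  0.69   -0.1945  1.5664  0.1573  0.9025 -0.2151]
qd [ 0.0006  0.0004 -0.0012 -0.0006  0.0005 -0.0002 -0.0007]
joint_torque [ 2.00000e-04 -5.27560e+01 -1.26670e+00 -1.53432e+01 -5.26000e-02
  6.60000e-03  2.00000e-04]
tool_pos [0.1508 0.6058 0.2077]
eef_rot [ 1.215e-01  9.926e-01 -9.000e-04 -0.000e+00]
contact_force [ 0.2463 -0.3256  0.0133]
moment [ 0.0437  0.0619 -0.035 ]
opening 0.9994
top 1 [[494.2, 0.0, 270.7], [0.0, 494.2, 220.6], [0.0, 0.0, 1.0]] [[0.2092, -0.9455, 0.2494, 0.1755], [-0.9779, -0.2028, 0.0516, -0.1092], [0.0018, -0.2546, -0.967, 1.5192], [0.0, 0.0, 0.0, 1.0]]
board [([0.5176, 0.0122, 0.0066], 0.83)]
frame []
corner_near_left [([0.4284, 0.124, 0.019], 0.72)]
corner_near_right [([0.4335, -0.0982, 0.0168], 0.84)]
corner_far_left []
corner_far_right [([0.5989, -0.0911, 0.0175], 0.59)]
rule [([0.4835, -0.2874, -0.0026], 0.8)]
rule_tail [([0.3527, -0.2923, 0.0063], 0.74)]
rule_tip [([0.6012, -0.2752, 0.0059], 0.65)]
rule_block [([0.4612, -0.2901, 0.0493], 0.57)]
order_pad [([0.4589, 0.3115, -0.0], 0.76)]
call_bell [([0.6357, -0.4105, -0.0029],
[... 425 characters left out ...]
0.1266, 0.0211], 0.81), ([0.3573, -0.2985, 0.0062], 0.56)]
corner_near_right [([0.4328, -0.0981, 0.0179], 0.74), ([0.5153, 0.0102, -0.003], 0.44)]
corner_far_left [([0.5984, 0.1361, 0.014], 0.7)]
corner_far_right [([0.6054, -0.0909, 0.0207], 0.95)]
rule [([0.4793, -0.2845, 0.0011], 0.56), ([0.5185, 0.0089, -0.0008], 0.16)]
rule_tail [([0.3598, -0.2999, 0.0053], 0.93)]
rule_tip [([0.6059, -0.2712, 0.0094], 0.63)]
rule_block [([0.462, -0.2872, 0.0468], 0.71)]
order_pad [([0.458, 0.3174, 0.0005], 0.76), ([0.4347, 0.1269, 0.0201], 0.36)]
call_bell [([0.6315, -0.4089, 0.0042], 0.94), ([0.6028, -0.2716, 0.0084], 0.31)]
can [([0.7286, -0.2177, -0.0008], 0.91), ([0.6325, -0.4102, 0.0027], 0.57)]
1.4
```

View pics/top0.png

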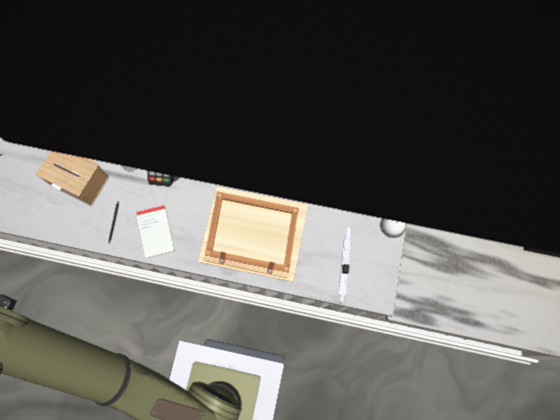

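View pics/side0.png

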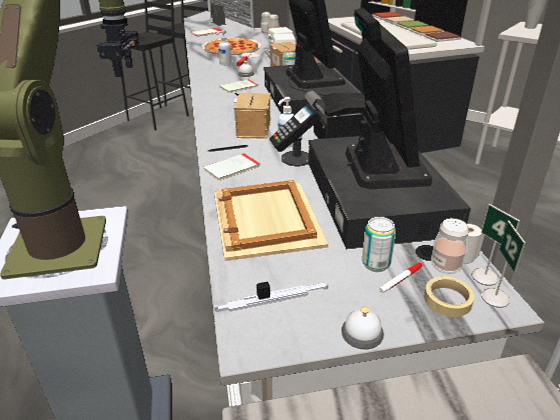

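The top view shows the frame at about (252,232) px and the rule at about (346,265), with a black overhead mask behind them. The side view shows the rule at (216,306)–(327,287) with its block at (263,290). The can is at (378,245), the bell at (363,328), and the till is behind the frame. I'll refine these points.

```bash
cat > h.py <<'E'
import numpy as np,cv2,json
from scipy.spatial.transform import Rotation as R
CAL={"top":([[494.2,0,270.7],[0,494.2,220.6],[0,0,1]],None),"side":None}
def ray(p,u,v,z):
    K=np.array(p["intrinsics"]);T=np.array(p["extrinsics"])
    d=T[:3,:3]@np.linalg.inv(K)@[u,v,1];o=T[:3,3]
    return o+d*(z-o[2])/d[2]
def proj(p,X):
    K=np.array(p["intrinsics"]);T=np.array(p["extrinsics"])
    c=np.linalg.inv(T)@np.r_[X,1];q=K@c[:3];return q[:2]/q[2]
def down(yaw): # tool z down, tool y axis at world angle yaw
    y=np.array([np.cos(yaw),np.sin(yaw),0]);z=np.array([0,0,-1.]);x=np.cross(y,z)
    return R.from_matrix(np.c_[x,y,z])
def row(p0,R0,p1,R1):
    d=R0.inv().apply(np.array(p1)-p0);w=(R0.inv()*R1).as_rotvec(degrees=True)
    return np.round(np.r_[d,w],4).tolist()
E
python3 - <<'E'
from plant import r
from h import *
for n,(x0,x1,y0,y1,s) in {"top":(190,360,175,310,4.5),"side":(205,345,170,320,4)}.items():
    p=r.snapshot(n)
    im=p["img"][y0:y1,x0:x1]; cv2.imwrite(f"pics/{n}1.png",cv2.resize(im,None,fx=s,fy=s,interpolation=cv2.INTER_CUBIC))
    if n=="side":
        for uv in [(308,148),(322,165),(345,240),(375,270),(285,163)]: print(uv,np.round(ray(p,*uv,0),3))
    for l in ["rule_tail","rule_tip","rule_block","corner_near_left","corner_near_right","corner_far_left","corner_far_right"]:
        print(l,[(np.round(d["xyz"],4).tolist(),round(d["p"],2)) for d in r.spot_point(p,l)[:1]])
E
```

```text
rule_tail [([0.3575, -0.2918, 0.0091], 0.72)]
rule_tip [([0.601, -0.274, 0.0073], 0.59)]
rule_block [([0.459, -0.2905, 0.0488], 0.53)]
corner_near_left [([0.4298, 0.1253, 0.0198], 0.64)]
corner_near_right [([0.4345, -0.1005, 0.0173], 0.93)]
corner_far_left [([0.6033, 0.1328, 0.018], 0.96)]
corner_far_right [([0.6369, -0.4104, -0.0032], 0.33)]
(308, 148) [0.728 0.403 0.   ]
(322, 165) [0.742 0.275 0.   ]
(345, 240) [ 0.694 -0.119  0.   ]
(375, 270) [ 0.726 -0.241  0.   ]
(285, 163) [0.63  0.312 0.   ]
rule_tail [([0.3574, -0.3004, 0.0074], 0.72)]
rule_tip [([0.6046, -0.2743, 0.0082], 0.89)]
rule_block [([0.4633, -0.2857, 0.0499], 0.8)]
corner_near_left [([0.4318, 0.126, 0.0211], 0.92)]
corner_near_right [([0.4328, -0.0997, 0.0187], 0.96)]
corner_far_left [([0.5972, 0.1338, 0.018], 0.84)]
corner_far_right [([0.6057, -0.2769, 0.0092], 0.67)]
```

```bash
python3 - <<'E'
from h import *
p0=np.array([.151,.607,.209]);R0=R.from_quat([.1215,.9926,-.0009,0])
Y=np.arctan2(R0.as_matrix()[1,1],R0.as_matrix()[0,1]);print("yaw",Y)
# grip across rule: rule yaw .097 -> tool y at .097+pi/2 or rev
for y in(.097+np.pi/2,):
  print(row(p0,R0,[.45,.25,.25],down(y)),row(p0,R0,[.461,-.288,.16],down(y)))
E
```

```text
yaw 1.3271963354978533
[-0.3763, -0.2744, -0.0404, -0.1035, -0.005, -19.5149] [-0.5167, -0.7937, 0.0505, -0.1035, -0.005, -19.5149]
```

View pics/top1.png

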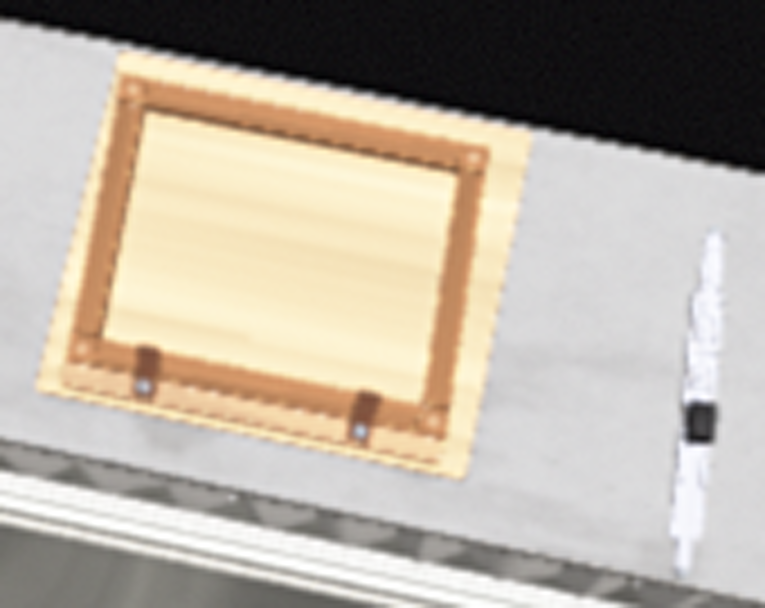

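View pics/side1.png

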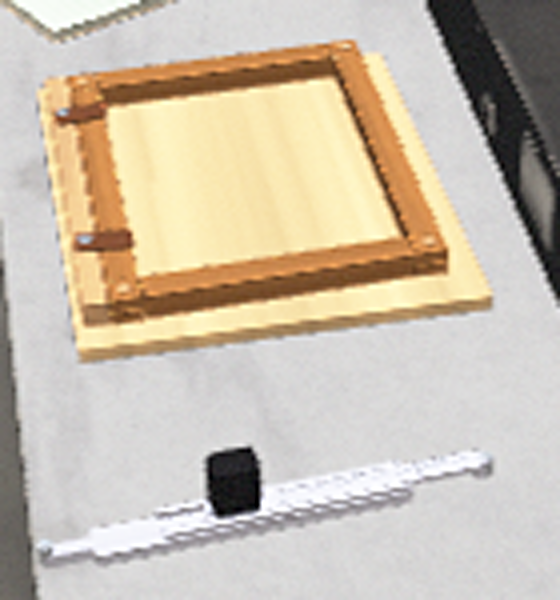

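Call:
{"api": "carry_out", "payload": {
  "commands": [
    [-0.376,-0.274,-0.04,0,0,-19.5],
    [-0.376,-0.274,-0.04,0,0,-19.5],
    [-0.376,-0.274,-0.04,0,0,-19.5],
    [-0.376,-0.274,-0.04,0,0,-19.5],
    [-0.376,-0.274,-0.04,0,0,-19.5],
    [-0.376,-0.274,-0.04,0,0,-19.5],
    [-0.376,-0.274,-0.04,0,0,-19.5],
    [-0.376,-0.274,-0.04,0,0,-19.5],
    [-0.376,-0.274,-0.04,0,0,-19.5],
    [-0.376,-0.274,-0.04,0,0,-19.5],
    [-0.376,-0.274,-0.04,0,0,-19.5]
  ],
  "fingers": 0
}}

```text
clock: 3.3
tool_pos: [0.452, 0.2466, 0.2486]
eef_rot: [-0.045, 0.999, -0.001, 0.001]
contact_force: [-0.7, 0.1, 0.1]
opening: 0.998
```

```bash
python3 - <<'E'
from plant import r
from h import *
s=r.get_state();print(s["tool_pos"],s["eef_rot"],np.round(s["q"],2))
R0=R.from_quat(s["eef_rot"])
print(row([.45,.25,.25],down(.09+np.pi/2),[.461,-.2875,.12],down(.09+np.pi/2)))
E
```

```text
[0.452023   0.24660958 0.24863258] [-4.46892482e-02  9.99000521e-01 -6.02733498e-04  6.83355742e-04] [-0.37  0.5  -0.35  1.84  0.23  0.84  0.83]
[0.0374, -0.5363, 0.13, 0.0, 0.0, 0.0]
```

Call:
{"api": "carry_out", "payload": {
  "commands": [
    [0.037,-0.536,0.12,0,0,0],
    [0.037,-0.536,0.12,0,0,0],
    [0.037,-0.536,0.12,0,0,0],
    [0.037,-0.536,0.12,0,0,0],
    [0.037,-0.536,0.12,0,0,0],
    [0.037,-0.536,0.12,0,0,0],
    [0.037,-0.536,0.12,0,0,0],
    [0.037,-0.536,0.12,0,0,0],
    [0.037,-0.536,0.12,0,0,0],
    [0.037,-0.536,0.12,0,0,0],
    [0.037,-0.536,0.12,0,0,0],
    [0.037,-0.536,0.12,0,0,0]
  ]
}}

```text
clock: 4.5
tool_pos: [0.4631, -0.2937, 0.1268]
eef_rot: [-0.044, 0.999, -0.001, -0.001]
contact_force: [-0.9, 1.5, -0.0]
opening: 0.999
```

```bash
python3 - <<'E'
from plant import r
from h import *
s=r.get_state();print(s["tool_pos"],s["eef_rot"],np.round(s["q"],2))
p=r.snapshot("side");cv2.imwrite("pics/side2.png",p["img"])
print(s["clock"])
E
```

```text
[ 0.46306754 -0.29367014  0.12682911] [-4.35732691e-02  9.99048824e-01 -1.45478414e-03 -8.37334906e-04] [ 0.68  0.72 -0.34  1.87  0.4   0.62  1.75]
4.5
```

View pics/side2.png

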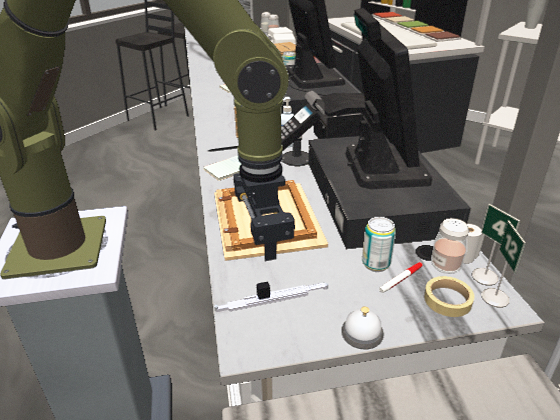

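```bash
python3 - <<'E'
from plant import r
from h import *
s=r.get_state();print(s["clock"],s["tool_pos"],s["contact_force"])
p=r.snapshot("top")
for l in ["rule_tail","rule_tip","rule_block"]:
    print(l,[(np.round(d["xyz"],4).tolist(),round(d["p"],2)) for d in r.spot_point(p,l)[:1]])
s=r.get_state();print(s["clock"],s["tool_pos"],s["contact_force"])
p=r.snapshot("side")
print(proj(p,s["tool_pos"]),proj(p,[.461,-.2875,.046]))
E
```

```text
4.55 [ 0.4640696  -0.28928099  0.12745801] [ 0.0375576   1.7614031  -0.29065321]
rule_tail []
rule_tip [([0.5989, -0.2756, 0.0073], 0.71)]
rule_block [([0.4607, -0.2893, 0.0517], 0.47)]
4.75 [ 0.46558186 -0.28421095  0.12886805] [-0.44630764 -0.00909961 -0.03413773]
[262.82308736 251.20699302] [262.03035986 284.51710211]
```

Call:
{"api": "carry_out", "payload": {
  "commands": [
    [0.005,-0.003,0.04,0,0,0],
    [0.005,-0.003,0.075,0,0,0],
    [0.005,-0.003,0.1,0,0,0],
    [0.005,-0.003,0.108,0,0,0],
    [0.005,-0.003,0.108,0,0,0],
    [0.005,-0.003,0.108,0,0,0],
    [0.005,-0.003,0.108,0,0,0]
  ]
}}

```text
clock: 5.5
tool_pos: [0.4608, -0.2909, 0.0219]
eef_rot: [-0.048, 0.999, -0.001, 0.001]
contact_force: [0.3, -0.0, 0.6]
opening: 1.0
```

Call:
{"api": "carry_out", "payload": {
  "commands": [
    [0,0,0,0,0,0],
    [0,0,0,0,0,0],
    [0,0,0,0,0,0],
    [0,0,0,0,0,0],
    [0,0,0,0,0,0],
    [0,0,0,0,0,0],
    [0,0,0,0,0,0]
  ],
  "fingers": 255,
  "grip_force": 30
}}

```text
clock: 6.2
tool_pos: [0.4597, -0.2906, 0.0204]
eef_rot: [-0.048, 0.999, 0.0, -0.0]
contact_force: [0.7, 0.0, -0.5]
opening: 0.39
```

```bash
python3 - <<'E'
from plant import r
from h import *
p=r.snapshot("side");cv2.imwrite("pics/side3.png",cv2.resize(p["img"][170:330,200:345],None,fx=4,fy=3.7,interpolation=cv2.INTER_CUBIC))
s=r.get_state();print(s["clock"],s["tool_pos"],s["eef_rot"],s["contact_force"],s["opening"])
E
```

```text
6.25 [ 0.45972124 -0.29061103  0.02042449] [-4.82169591e-02  9.98836883e-01  6.98144934e-05 -4.48241694e-05] [ 0.37930805 -0.39996488  0.50453595] 0.34138532889941087
```

View pics/side3.png

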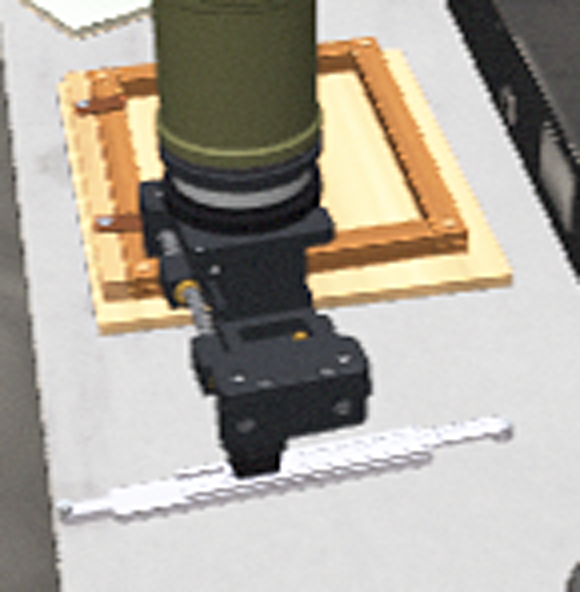

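The picture shows the fingers around the block, with the near finger at about (255,460) in the enlarged view. The fingers are still closing.

Call:
{"api": "carry_out", "payload": {
  "commands": [
    [0,0,0,0,0,0],
    [0,0,0,0,0,0],
    [0,0,0,0,0,0],
    [0,0,0,0,0,0]
  ]
}}

```text
clock: 6.65
tool_pos: [0.4598, -0.2907, 0.0205]
eef_rot: [-0.048, 0.999, 0.0, 0.0]
contact_force: [0.4, 0.9, 0.3]
opening: 0.005
```

```bash
python3 - <<'E'
from plant import r
from h import *
p=r.snapshot("side");cv2.imwrite("pics/side4.png",cv2.resize(p["img"][230:320,210:345],None,fx=5.5,fy=5.5,interpolation=cv2.INTER_CUBIC))
for l in ["rule_tail","rule_tip","rule_block"]:
    print(l,[(np.round(d["xyz"],4).tolist(),round(d["p"],2)) for d in r.spot_point(p,l)[:2]])
s=r.get_state();print(proj(p,s["tool_pos"]),proj(p,s["tool_pos"]+np.r_[0,0,.019]))
p=r.snapshot("top");cv2.imwrite("pics/top4.png",cv2.resize(p["img"][200:310,290:400],None,fx=5,fy=5,interpolation=cv2.INTER_CUBIC))
s=r.get_state();print(s["clock"],s["tool_pos"],s["contact_force"],s["opening"])
E
```

```text
rule_tail [([0.3597, -0.3, 0.0075], 0.86)]
rule_tip [([0.6072, -0.2751, 0.0083], 0.74)]
rule_block [([0.4631, -0.2877, 0.0473], 0.88), ([0.4567, 0.3165, -0.0001], 0.51)]
[262.04269975 294.90492721] [261.7670223  288.02447561]
6.9 [ 0.45979612 -0.29063024  0.02047625] [-0.97066963  0.1146734   1.07409261] 0.0047724728721903155
```

View pics/side4.png

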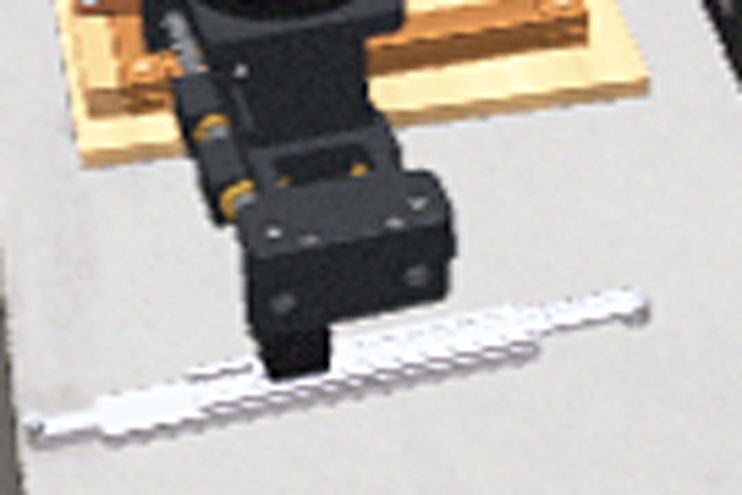

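View pics/top4.png

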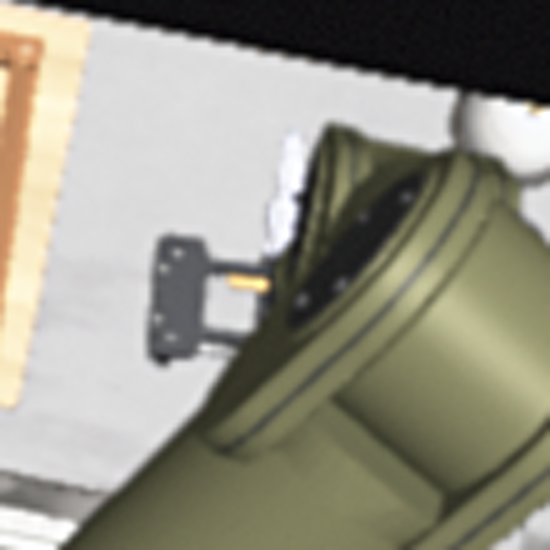

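Call:
{"api": "carry_out", "payload": {
  "commands": [
    [0,0,-0.02,0,0,0],
    [0,0,-0.04,0,0,0],
    [0,0,-0.06,0,0,0],
    [0,0,-0.06,0,0,0],
    [0,0,-0.06,0,0,0]
  ]
}}

```text
clock: 7.4
tool_pos: [0.4598, -0.2908, 0.0805]
eef_rot: [-0.048, 0.999, -0.0, 0.0]
contact_force: [-0.9, 0.6, -0.7]
opening: 0.004
```

```bash
python3 - <<'E'
from plant import r
from h import *
p=r.snapshot("side");cv2.imwrite("pics/side5.png",cv2.resize(p["img"][200:340,200:345],None,fx=5,fy=4,interpolation=cv2.INTER_CUBIC))
s=r.get_state();print(proj(p,s["tool_pos"]))
print(s["clock"],s["tool_pos"],s["contact_force"],s["opening"])
E
```

```text
[260.92537313 272.88149112]
7.45 [ 0.45929661 -0.29055216  0.07993018] [-0.87640679 -0.13896872 -1.02628377] 0.005154936638777144
```

View pics/side5.png

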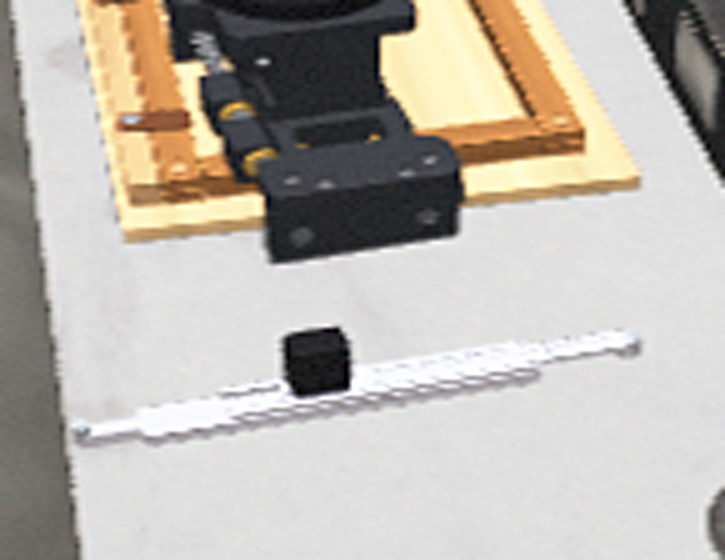

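```bash
python3 - <<'E'
from plant import r
from h import *
p=r.snapshot("side");cv2.imwrite("pics/side6.png",cv2.resize(p["img"][120:320,180:345],None,fx=4.4,fy=2.9*1,interpolation=cv2.INTER_CUBIC))
cv2.imwrite("pics/side6.png",cv2.resize(p["img"][160:300,200:340],None,fx=4.2,fy=4.2,interpolation=cv2.INTER_CUBIC))
s=r.get_state();T=R.from_quat(s["eef_rot"]);
for q in [(0,0,0),(0,0.0936,-.064),(0,-.0936,-.064),(.0375,.0936,-.064),(-.0375,.0936,-.064),(0,.06,0),(0,-.06,0),(0,0,-.064)]:
    X=s["tool_pos"]+T.apply(q);u=proj(p,X);print(q,np.round(X,3),np.round(u,1),np.round((u-[200,160])*4.2))
print(s["q"])
E
```

```text
(0, 0, 0) [ 0.459 -0.29   0.08 ] [260.8 273. ] [256. 474.]
(0, 0.0936, -0.064) [ 0.45  -0.197  0.144] [248.7 221.1] [204. 257.]
(0, -0.0936, -0.064) [ 0.468 -0.384  0.144] [273.1 278.7] [307. 498.]
(0.0375, 0.0936, -0.064) [ 0.413 -0.201  0.144] [231.  224.2] [130. 269.]
(-0.0375, 0.0936, -0.064) [ 0.488 -0.194  0.144] [266.1 218.1] [277. 244.]
(0, 0.06, 0) [ 0.453 -0.231  0.08 ] [253.7 254.9] [225. 399.]
(0, -0.06, 0) [ 0.465 -0.35   0.08 ] [268.8 292.9] [289. 558.]
(0, 0, -0.064) [ 0.459 -0.29   0.144] [259.9 247.5] [251. 368.]
[ 0.65800304  0.78935506 -0.30000909  1.91549894  0.44932748  0.50410041
  1.71097635]
```

View pics/side6.png

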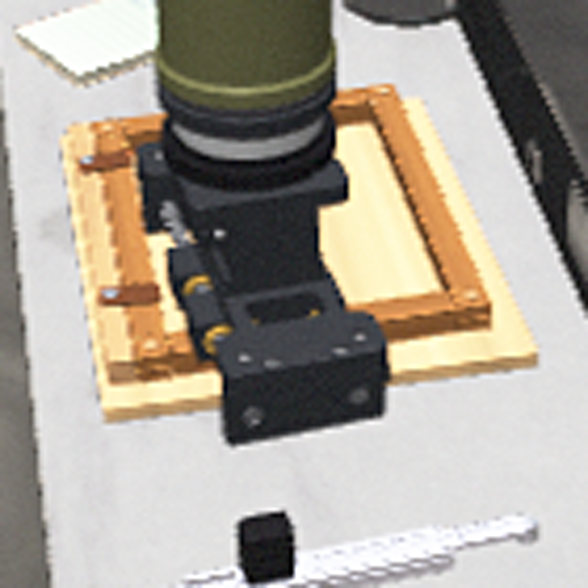

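```bash
python3 - <<'E'
from plant import r
from h import *
p=r.snapshot("top");cv2.imwrite("pics/top6.png",cv2.resize(p["img"][200:310,290:400],None,fx=5,fy=5,interpolation=cv2.INTER_CUBIC))
s=r.get_state();T=R.from_quat(s["eef_rot"]);
for zo in(0,.03):
 for yo in (0,.045):
  for q in [(0,0.0936,-.064),(.0375,.0936,-.064),(-.0375,.0936,-.064)]:
    X=s["tool_pos"]+T.apply(q)+[0,yo,zo];u=proj(p,X);print(zo,yo,q,np.round(X,3),np.round((u-[290,200])*5))
print(s["joint_torque"],s["tool_pos"])
E
```

```text
0 0 (0, 0.0936, -0.064) [ 0.45  -0.197  0.144] [153. 295.]
0 0 (0.0375, 0.0936, -0.064) [ 0.413 -0.201  0.144] [148. 361.]
0 0 (-0.0375, 0.0936, -0.064) [ 0.487 -0.194  0.144] [159. 230.]
0 0.045 (0, 0.0936, -0.064) [ 0.45  -0.152  0.144] [ 75. 279.]
0 0.045 (0.0375, 0.0936, -0.064) [ 0.413 -0.156  0.144] [ 69. 344.]
0 0.045 (-0.0375, 0.0936, -0.064) [ 0.487 -0.149  0.144] [ 81. 214.]
0.03 0 (0, 0.0936, -0.064) [ 0.45  -0.197  0.174] [159. 285.]
0.03 0 (0.0375, 0.0936, -0.064) [ 0.413 -0.201  0.174] [153. 352.]
0.03 0 (-0.0375, 0.0936, -0.064) [ 0.487 -0.194  0.174] [165. 219.]
0.03 0.045 (0, 0.0936, -0.064) [ 0.45  -0.152  0.174] [ 79. 269.]
0.03 0.045 (0.0375, 0.0936, -0.064) [ 0.413 -0.156  0.174] [ 72. 335.]
0.03 0.045 (-0.0375, 0.0936, -0.064) [ 0.487 -0.149  0.174] [ 85. 203.]
[ 5.93412691e-02 -5.03036463e+01 -2.56441824e+00 -8.61211538e+00
  2.04549014e-02  7.12129008e-02 -1.63272991e-03] [ 0.45906553 -0.29033661  0.07953395]
```

View pics/top6.png

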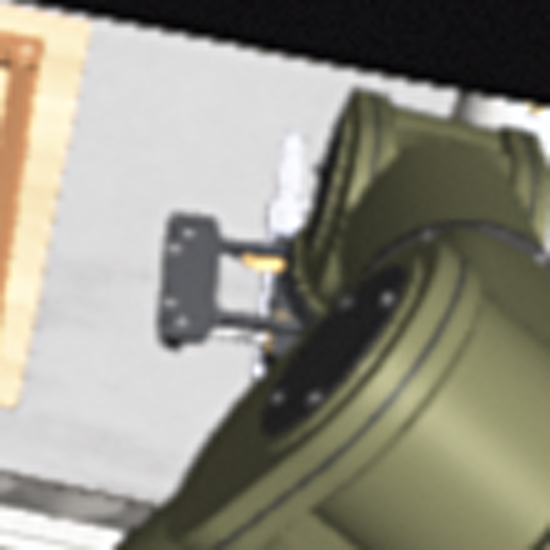

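The side view shows the rule still on the counter. The end plate's lower edge is about 14 px (about 35 mm) higher than the reported TCP implies, so the real tips sit above the reported height. I'll open the fingers and probe downwards carefully.

Call:
{"api": "carry_out", "payload": {
  "commands": [
    [0,0,0,0,0,0],
    [0,0,0,0,0,0],
    [0,0,0.02,0,0,0],
    [0,0,0.04,0,0,0],
    [0,0,0.06,0,0,0],
    [0,0,0.06,0,0,0],
    [0,0,0.065,0,0,0],
    [0,0,0.07,0,0,0]
  ],
  "fingers": 120
}}

```text
clock: 8.35
tool_pos: [0.4604, -0.2909, 0.0109]
eef_rot: [-0.048, 0.999, -0.0, 0.001]
contact_force: [0.8, -0.3, 0.7]
opening: 0.53
```

```bash
python3 - <<'E'
from plant import r
from h import *
p=r.snapshot("side");cv2.imwrite("pics/side7.png",cv2.resize(p["img"][200:320,210:340],None,fx=5,fy=5,interpolation=cv2.INTER_CUBIC))
s=r.get_state();print(s["clock"],s["tool_pos"],s["contact_force"],s["opening"],proj(p,s["tool_pos"]))
E
```

```text
8.4 [ 0.459951   -0.29068697  0.01026301] [ 0.29206654  0.01700066 -0.7833413 ] 0.5325171310771538 [262.28436756 298.54709606]
```

View pics/side7.png

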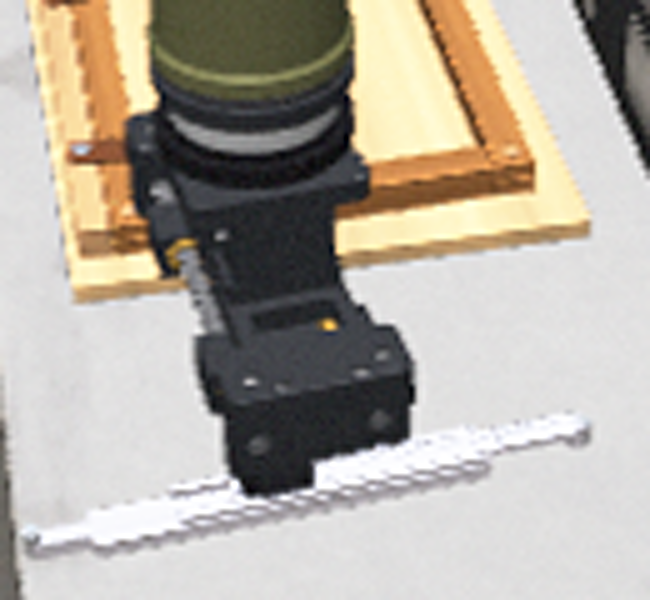

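Call:
{"api": "carry_out", "payload": {
  "commands": [
    [0,0,0.004,0,0,0],
    [0,0,0.008,0,0,0],
    [0,0,0.011,0,0,0],
    [0,0,0.011,0,0,0]
  ]
}}

```text
clock: 8.8
tool_pos: [0.4596, -0.2905, -0.0009]
eef_rot: [-0.048, 0.999, 0.0, -0.0]
contact_force: [-1.0, -0.2, 1.1]
opening: 0.535
```

Call:
{"api": "carry_out", "payload": {
  "commands": [
    [0,0,0.003,0,0,0],
    [0,0,0.006,0,0,0],
    [0,0,0.008,0,0,0],
    [0,0,0.008,0,0,0]
  ]
}}

```text
clock: 9.2
tool_pos: [0.4596, -0.2905, -0.0089]
eef_rot: [-0.048, 0.999, 0.0, -0.0]
contact_force: [-0.2, -0.1, -0.0]
opening: 0.53
```

Call:
{"api": "carry_out", "payload": {
  "commands": [
    [0,0,0.005,0,0,0],
    [0,0,0.005,0,0,0],
    [0,0,0.005,0,0,0],
    [0,0,0.005,0,0,0],
    [0,0,0.005,0,0,0],
    [0,0,0.005,0,0,0],
    [0,0,0.005,0,0,0]
  ],
  "fingers": 255,
  "grip_force": 40
}}

```text
clock: 9.9
tool_pos: [0.4597, -0.2908, -0.0136]
eef_rot: [-0.048, 0.999, -0.0, -0.0]
contact_force: [0.8, 0.2, -2.0]
opening: 0.202
```

Opening 0.202 is about 18 mm, so the block is gripped. I'll lift and check.

Call:
{"api": "carry_out", "payload": {
  "commands": [
    [0,0,-0.01,0,0,0],
    [0,0,-0.03,0,0,0],
    [0,0,-0.06,0,0,0],
    [0,0,-0.1,0,0,0],
    [0,0,-0.1,0,0,0],
    [0,0,-0.1,0,0,0]
  ]
}}

```text
clock: 10.5
tool_pos: [0.4599, -0.2914, 0.0875]
eef_rot: [-0.048, 0.999, -0.001, 0.001]
contact_force: [0.3, -0.0, -2.0]
opening: 0.201
```

```bash
python3 - <<'E'
from plant import r
from h import *
p=r.snapshot("side");cv2.imwrite("pics/side8.png",cv2.resize(p["img"][160:310,190:350],None,fx=4.5,fy=4,interpolation=cv2.INTER_CUBIC))
for l in ["rule_tail","rule_tip","rule_block"]:
    print(l,[(np.round(d["xyz"],4).tolist(),round(d["p"],2)) for d in r.spot_point(p,l)[:2]])
s=r.get_state();print(s["clock"],s["tool_pos"],s["eef_rot"],s["contact_force"],s["opening"],np.round(s["q"],2))
p=r.snapshot("top")
for l in ["rule_tail","rule_tip","rule_block"]:
    print(l,[(np.round(d["xyz"],4).tolist(),round(d["p"],2)) for d in r.spot_point(p,l)[:2]])
E
```

```text
rule_tail [([0.3568, -0.3037, 0.1086], 0.64), ([0.6329, -0.412, 0.0044], 0.22)]
rule_tip [([0.6047, -0.2766, 0.1084], 0.51)]
rule_block []
10.7 [ 0.45866075 -0.29021251  0.08520942] [-4.83132086e-02  9.98831195e-01  6.53249592e-04 -1.28501299e-03] [ 0.46724554 -0.46434174 -2.53155053] 0.1965831755235658 [ 0.66  0.78 -0.31  1.91  0.45  0.52  1.71]
rule_tail []
rule_tip [([0.5998, -0.2767, 0.1019], 0.54)]
rule_block []
```

View pics/side8.png

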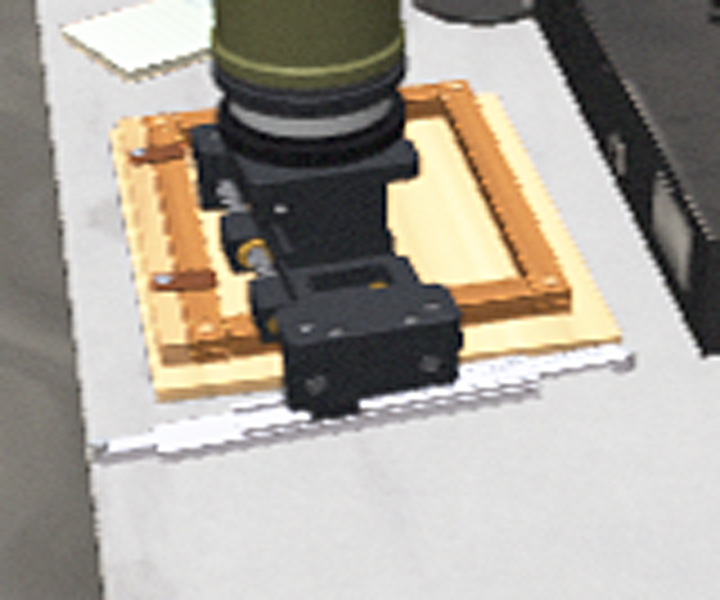

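```bash
python3 - <<'E'
from plant import r
from h import *
s=r.get_state();R0=R.from_quat(s["eef_rot"])
print(s["clock"],s["tool_pos"],row(s["tool_pos"],R0,[.5015,.0355,.07],down(-.899+np.pi/2)))
E
```

```text
10.9 [ 0.4593669  -0.29035211  0.08572463] [-0.0734, 0.3202, 0.0159, 0.0118, -0.0881, 57.0523]
```

Call:
{"api": "carry_out", "payload": {
  "commands": [
    [-0.073,0.32,0,0,0,57],
    [-0.073,0.32,0,0,0,57],
    [-0.073,0.32,0,0,0,57],
    [-0.073,0.32,0,0,0,57],
    [-0.073,0.32,0,0,0,57],
    [-0.073,0.32,0,0,0,57],
    [-0.073,0.32,0.005,0,0,57],
    [-0.073,0.32,0.015,0,0,57],
    [-0.073,0.32,0.015,0,0,57],
    [-0.073,0.32,0.015,0,0,57]
  ]
}}

```text
clock: 11.9
tool_pos: [0.5011, 0.0333, 0.0712]
eef_rot: [0.435, 0.901, -0.001, -0.0]
contact_force: [-1.1, -1.4, -3.7]
opening: 0.202
```

```bash
python3 - <<'E'
from plant import r
from h import *
p=r.snapshot("side");cv2.imwrite("pics/side9.png",cv2.resize(p["img"][130:290,190:360],None,fx=4.5,fy=3.7,interpolation=cv2.INTER_CUBIC))
for l in ["rule_tail","rule_tip","corner_near_left","corner_far_right"]:
    print(l,[(np.round(d["xyz"],4).tolist(),round(d["p"],2)) for d in r.spot_point(p,l)[:2]])
p=r.snapshot("top");cv2.imwrite("pics/top9.png",cv2.resize(p["img"][180:290,190:340],None,fx=5,fy=5,interpolation=cv2.INTER_CUBIC))
for l in ["rule_tail","rule_tip","corner_near_left","corner_far_right"]:
    print(l,[(np.round(d["xyz"],4).tolist(),round(d["p"],2)) for d in r.spot_point(p,l)[:2]])
s=r.get_state();print(s["clock"],s["tool_pos"],s["eef_rot"],s["contact_force"],s["opening"],np.round(s["q"],2))
E
```

```text
rule_tail [([0.4283, 0.1228, 0.0946], 0.76)]
rule_tip [([0.5943, -0.0821, 0.0936], 0.62), ([0.5046, 0.0269, 0.0835], 0.4)]
corner_near_left [([0.4331, 0.1279, 0.0205], 0.8), ([0.6313, -0.4088, -0.0], 0.64)]
corner_far_right []
rule_tail [([0.4382, -0.0984, 0.0193], 0.47)]
rule_tip [([0.59, -0.0782, 0.0912], 0.48)]
corner_near_left []
corner_far_right [([0.6003, -0.0921, 0.012], 0.5)]
12.4 [0.50164107 0.03475369 0.0716212 ] [4.34302428e-01 9.00767108e-01 1.13908179e-04 6.68367821e-05] [ 0.72908193  0.11449008 -3.23215678] 0.19682987767156193 [-0.18  0.76  0.04  2.05 -0.08  0.33  0.59]
```

View pics/side9.png

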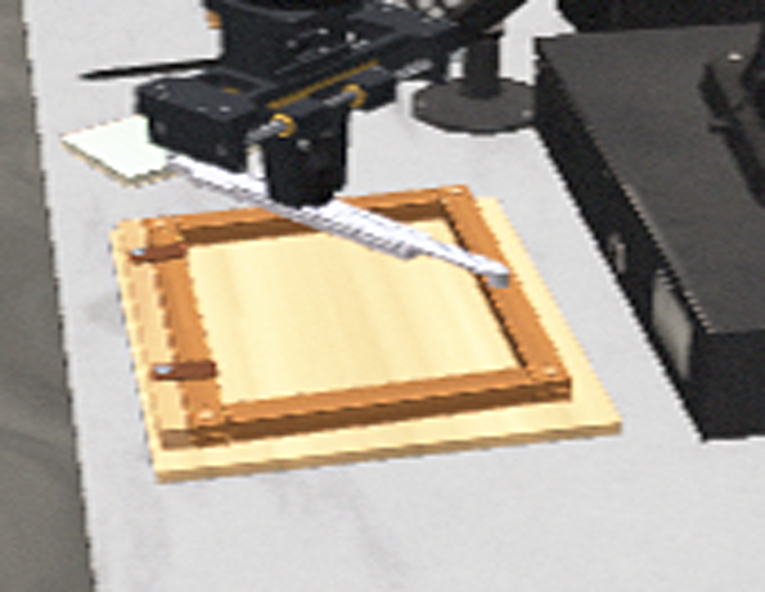

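View pics/top9.png

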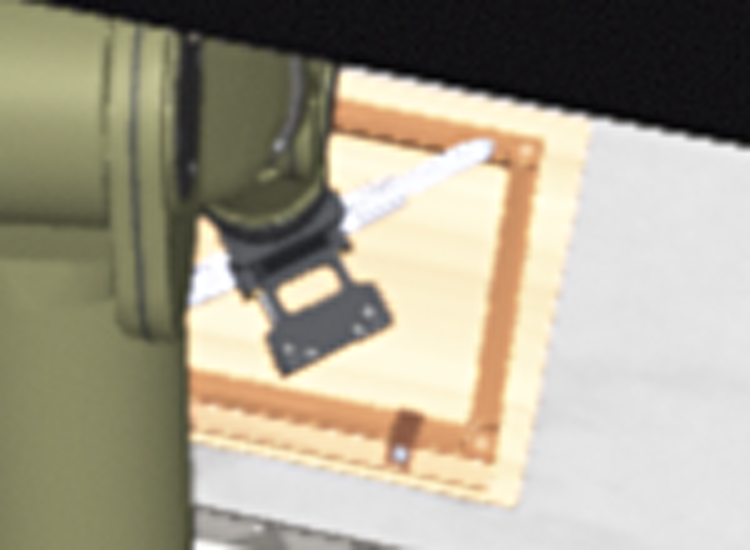

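```bash
python3 - <<'E'
from plant import r
from h import *
p=r.snapshot("side")
g=cv2.resize(p["img"][150:230,215:310],None,fx=8,fy=7,interpolation=cv2.INTER_CUBIC);cv2.imwrite("pics/side10.png",g)
s=r.get_state();d=np.array([.623,-.782,0]);B=s["tool_pos"]+[0,0,.02]
for t in(-.1025,-.115,.1435): u=proj(p,B+t*d);print(t,u,(u-[215,150])*[8,7])
E
```

```text
-0.1025 [229.21015852 172.90611724] [113.6812682  160.34282065]
-0.115 [225.95514881 171.47790322] [ 87.64119048 150.34532254]
0.1435 [301.15162278 204.47216973] [689.21298223 381.30518814]
```

View pics/side10.png

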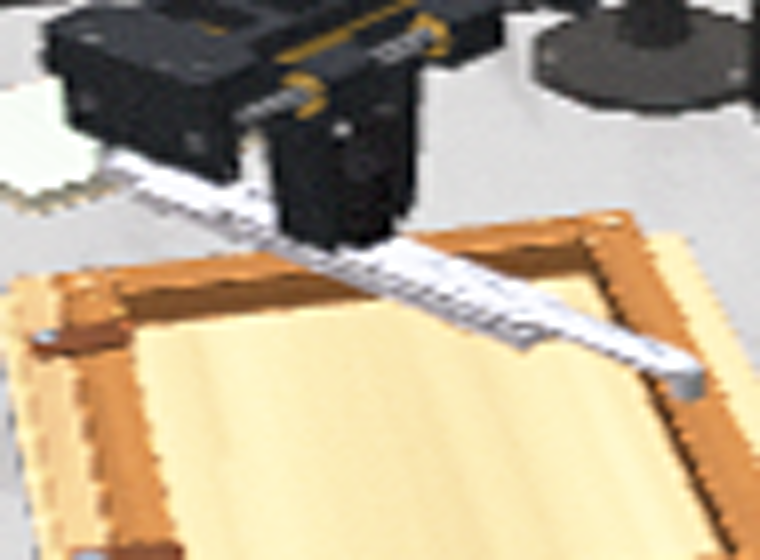

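```bash
python3 - <<'E'
from plant import r
from h import *
p=r.snapshot("side")
a=ray(p,307.5,293.9,0);d=np.array([np.cos(.097),np.sin(.097),0]);tip=np.array([.4597,-.2906,0])+.1435*d
print(a,(tip-a)@d)
s=r.get_state();d=np.array([.623,-.782,0]);tip=s["tool_pos"]+.1435*d
for uv in[(280.6,200),(279,199.3),(282,199.5)]:
  b=ray(p,*uv,s["tool_pos"][2]+.014); print(b,(tip-b)@d, (b-tip)@[.782,.623,0])
print(s["contact_force"])
E
```

```text
[ 0.5579726  -0.28559224  0.        ] 0.04520437350913675
[ 0.54835141 -0.03801224  0.08554738] 0.057306473731006655 -0.008841280236749235
[ 0.54510767 -0.03401421  0.08554738] 0.06245378272785119 -0.008887108788603547
[ 0.55217167 -0.03643459  0.08554738] 0.056160180784815134 -0.004870962846674648
[ 0.24924738 -0.2715877  -3.44388352]
```

Call:
{"api": "carry_out", "payload": {
  "commands": [
    [-0.002,0.001,0.01,0,0,0],
    [-0.004,0.0015,0.025,0,0,0],
    [-0.006,0.0015,0.04,0,0,0],
    [-0.008,0.0015,0.048,0,0,0],
    [-0.0083,0.0015,0.052,0,0,0],
    [-0.0083,0.0015,0.052,0,0,0],
    [-0.0083,0.0015,0.052,0,0,0]
  ]
}}

```text
clock: 13.2
tool_pos: [0.5081, 0.0294, 0.0197]
eef_rot: [0.434, 0.901, 0.0, 0.0]
contact_force: [0.4, -0.5, -3.1]
opening: 0.198
```

```bash
python3 - <<'E'
from plant import r
from h import *
p=r.snapshot("side")
g=cv2.resize(p["img"][160:260,215:330],None,fx=6.5,fy=6,interpolation=cv2.INTER_CUBIC);cv2.imwrite("pics/side11.png",g)
s=r.get_state();print(s["clock"],s["tool_pos"],s["contact_force"])
E
```

```text
13.25 [0.50818979 0.02949062 0.01991418] [ 0.40048552  0.44131722 -3.00473235]
```

View pics/side11.png

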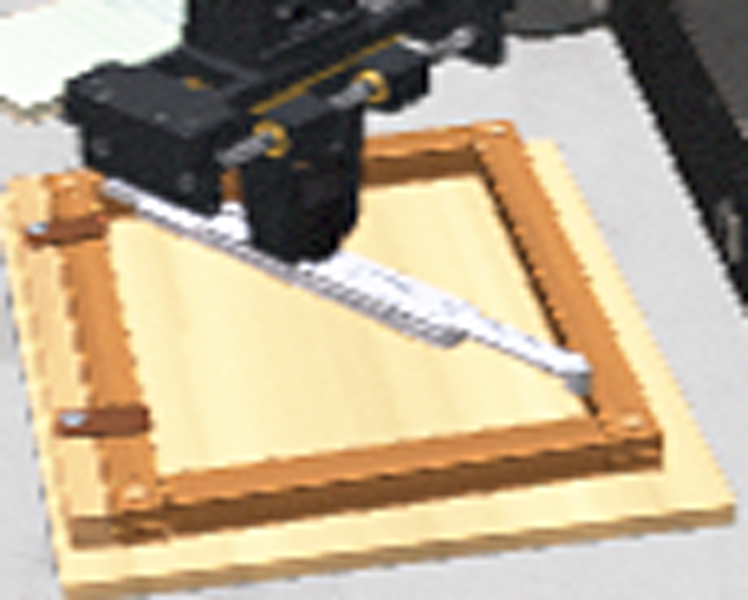

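The side view shows the rule hovering over the diagonal. Its tip at (578,375) in the enlarged view is just inside the far-right corner, and its tail at (105,185) is by the near-left. Lowering.

Call:
{"api": "carry_out", "payload": {
  "commands": [
    [0,0,0.005,0,0,0],
    [0,0,0.01,0,0,0],
    [0,0,0.013,0,0,0],
    [0,0,0.015,0,0,0]
  ]
}}

```text
clock: 13.65
tool_pos: [0.5077, 0.0294, 0.0041]
eef_rot: [0.434, 0.901, -0.0, -0.0]
contact_force: [0.3, -0.2, -3.0]
opening: 0.201
```

Call:
{"api": "carry_out", "payload": {
  "commands": [
    [0,0,0.002,0,0,0],
    [0,0,0.004,0,0,0],
    [0,0,0.005,0,0,0],
    [0,0,0.006,0,0,0]
  ]
}}

```text
clock: 14.05
tool_pos: [0.5079, 0.0294, -0.0016]
eef_rot: [0.434, 0.901, 0.0, -0.0]
contact_force: [-0.3, 0.3, -2.5]
opening: 0.197
```

Call:
{"api": "carry_out", "payload": {
  "commands": [
    [0,0,0.0005,0,0,0],
    [0,0,0.001,0,0,0],
    [0,0,0.001,0,0,0]
  ]
}}

```text
clock: 14.35
tool_pos: [0.5081, 0.0292, -0.0017]
eef_rot: [0.434, 0.901, 0.0, 0.0]
contact_force: [-0.8, -0.3, 5.0]
opening: 0.199
```

Call:
{"api": "carry_out", "payload": {
  "commands": [
    [0.001,0,-0.0005,0,0,0],
    [0.003,0,-0.0005,0,0,0],
    [0.006,0,-0.0005,0,0,0],
    [0.009,0,-0.0005,0,0,0],
    [0.012,0,-0.0005,0,0,0],
    [0.013,0,-0.0005,0,0,0]
  ]
}}

```text
clock: 14.95
tool_pos: [0.4996, 0.04, -0.0017]
eef_rot: [0.434, 0.901, 0.0, 0.0]
contact_force: [0.4, -0.6, 5.2]
opening: 0.202
```

Call:
{"api": "carry_out", "payload": {
  "commands": [
    [0.001,0,-0.0004,0,0,0],
    [0.002,0,-0.0004,0,0,0],
    [0.003,0,-0.0004,0,0,0],
    [0.0035,0,-0.0004,0,0,0]
  ]
}}

```text
clock: 15.35
tool_pos: [0.498, 0.0421, -0.0017]
eef_rot: [0.434, 0.901, 0.0, 0.0]
contact_force: [1.9, -2.1, -0.4]
opening: 0.201
```

Call:
{"api": "carry_out", "payload": {
  "commands": [
    [0.0003,0,0,0,0,0],
    [0.0005,0,0,0,0,0],
    [0.0005,0,0,0,0,0]
  ]
}}

```text
clock: 15.65
tool_pos: [0.4974, 0.0428, -0.0017]
eef_rot: [0.434, 0.901, 0.0, -0.0]
contact_force: [1.3, -0.6, -0.3]
opening: 0.198
```

Call:
{"api": "carry_out", "payload": {
  "commands": [
    [0.0005,0,0,0,0,0],
    [0.001,0,0,0,0,0],
    [0.0015,0,0,0,0,0],
    [0.0015,0,0,0,0,0]
  ]
}}

```text
clock: 16.05
tool_pos: [0.4967, 0.0439, -0.0016]
eef_rot: [0.434, 0.901, 0.0, 0.0]
contact_force: [2.9, -1.3, -1.7]
opening: 0.199
```

Call:
{"api": "carry_out", "payload": {
  "commands": [
    [0.0005,0,0,0,0,0],
    [0.001,0,0,0,0,0],
    [0.001,0,0,0,0,0]
  ]
}}

```text
clock: 16.35
tool_pos: [0.4965, 0.0445, -0.0015]
eef_rot: [0.434, 0.901, 0.0, 0.001]
contact_force: [4.4, -2.0, -1.7]
opening: 0.201
```

Call:
{"api": "carry_out", "payload": {
  "commands": [
    [0.0004,0.0003,0,0,0,0],
    [0.0008,0.0006,0,0,0,0],
    [0.0008,0.0006,0,0,0,0]
  ]
}}

```text
clock: 16.65
tool_pos: [0.4966, 0.0447, -0.0015]
eef_rot: [0.435, 0.901, -0.0, 0.001]
contact_force: [4.7, -3.8, -2.7]
opening: 0.2
```

Call:
{"api": "carry_out", "payload": {
  "commands": [
    [0,0,0.0005,0,0,0],
    [-0.002,0,0.0005,0,0,0],
    [-0.005,0,0.0005,0,0,0],
    [-0.009,0,0.0005,0,0,0],
    [-0.013,0,0.0005,0,0,0],
    [-0.017,0,0.0005,0,0,0],
    [-0.02,0,0.0005,0,0,0],
    [-0.021,0,0.0005,0,0,0],
    [-0.021,0,0.0005,0,0,0]
  ]
}}

```text
clock: 17.55
tool_pos: [0.5081, 0.0301, -0.0017]
eef_rot: [0.434, 0.901, 0.0, -0.001]
contact_force: [0.5, 0.9, 4.9]
opening: 0.202
```

```bash
python3 - <<'E'
from plant import r
from h import *
p=r.snapshot("side")
g=cv2.resize(p["img"][160:260,215:330],None,fx=6.5,fy=6,interpolation=cv2.INTER_CUBIC);cv2.imwrite("pics/side12.png",g)
for l in ["rule_tail","rule_tip","corner_near_left","corner_far_right"]:
    print(l,[(np.round(d["xyz"],4).tolist(),round(d["p"],2)) for d in r.spot_point(p,l)[:2]])
s=r.get_state();print(s["clock"],s["tool_pos"],s["eef_rot"],s["contact_force"])
E
```

```text
rule_tail [([0.4335, 0.1204, 0.0183], 0.76)]
rule_tip [([0.5976, -0.0821, 0.02], 0.81)]
corner_near_left [([0.4331, 0.1235, 0.0195], 0.59), ([0.7305, -0.2195, 0.0019], 0.15)]
corner_far_right [([0.6009, -0.0867, 0.0193], 0.59)]
17.8 [ 0.50814887  0.03006601 -0.00170368] [ 4.33775930e-01  9.01020427e-01  2.80637845e-04 -7.44064818e-04] [0.93243989 0.36670041 4.90356518]
```

View pics/side12.png

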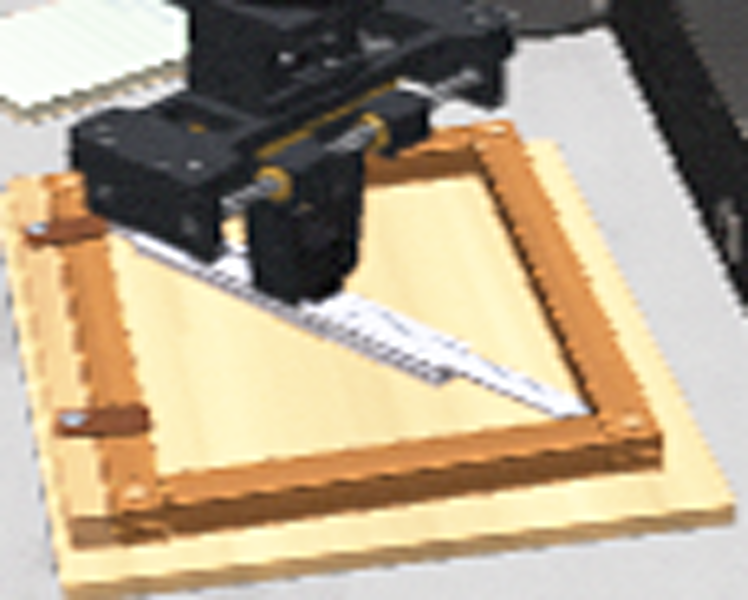

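Call:
{"api": "carry_out", "payload": {
  "commands": [
    [-0.001,0,-0.0003,0,0,0],
    [-0.002,0,-0.0003,0,0,0],
    [-0.003,0,-0.0003,0,0,0],
    [-0.004,0,-0.0003,0,0,0],
    [-0.004,0,-0.0003,0,0,0]
  ]
}}

```text
clock: 18.3
tool_pos: [0.5106, 0.0269, -0.0017]
eef_rot: [0.434, 0.901, 0.0, -0.001]
contact_force: [-0.3, 3.7, 5.9]
opening: 0.198
```

Call:
{"api": "carry_out", "payload": {
  "commands": [
    [-0.0006,0.0008,-0.0004,0,0,0],
    [-0.0012,0.0016,-0.0004,0,0,0],
    [-0.0012,0.0016,-0.0004,0,0,0]
  ]
}}

```text
clock: 18.6
tool_pos: [0.5108, 0.0265, -0.0017]
eef_rot: [0.434, 0.901, -0.001, -0.002]
contact_force: [-3.1, 3.7, 3.9]
opening: 0.206
```

Call:
{"api": "carry_out", "payload": {
  "commands": [
    [-0.0003,0,0,0,0,0],
    [-0.0004,0,0,0,0,0],
    [-0.0004,0,0,0,0,0]
  ]
}}

```text
clock: 18.9
tool_pos: [0.5108, 0.0265, -0.0017]
eef_rot: [0.434, 0.901, -0.001, -0.002]
contact_force: [-4.4, 5.1, 4.9]
opening: 0.198
```

```bash
python3 - <<'E'
from plant import r
from h import *
p=r.snapshot("side")
g=cv2.resize(p["img"][160:260,215:330],None,fx=6.5,fy=6,interpolation=cv2.INTER_CUBIC);cv2.imwrite("pics/side13.png",g)
s=r.get_state();print(s["clock"],s["tool_pos"],s["eef_rot"],s["contact_force"],s["moment"])
E
```

```text
18.95 [ 0.51080302  0.02647892 -0.00173948] [ 4.33845232e-01  9.00983556e-01 -8.38205448e-04 -2.49855877e-03] [-4.68041655  3.9957498   4.43543016] [ 0.61236743  0.87374003 -0.20873937]
```

View pics/side13.png

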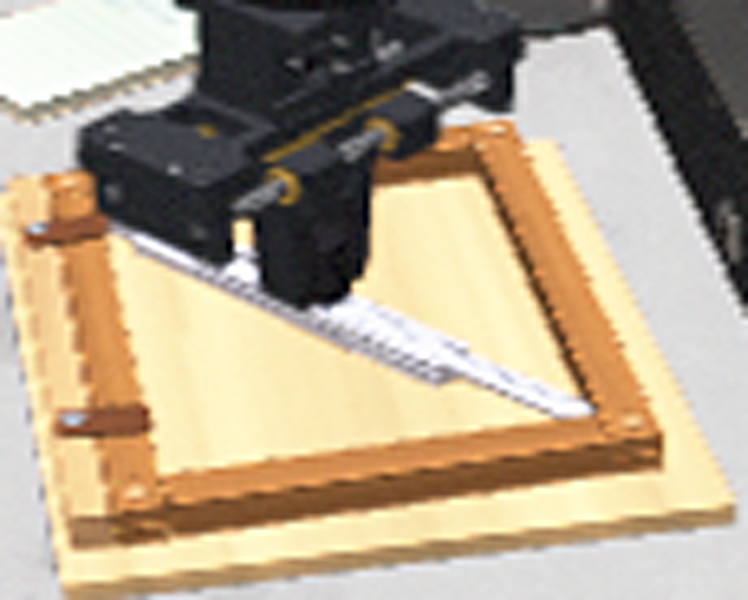

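Call:
{"api": "carry_out", "payload": {
  "commands": [
    [0,0,0,0,0,0],
    [0,0,0,0,0,0],
    [0,0,0,0,0,0],
    [0,0,0,0,0,0],
    [0,0,0,0,0,0],
    [0,0,0,0,0,0],
    [0,0,0,0,0,0]
  ]
}}

```text
clock: 19.65
tool_pos: [0.5108, 0.0265, -0.0017]
eef_rot: [0.434, 0.901, -0.001, -0.002]
contact_force: [-4.9, 4.2, 5.1]
opening: 0.201
```

```bash
python3 - <<'E'
from h import *
p={"intrinsics":[[475.2,0,284.9],[0,475.2,205.4],[0,0,1]],"extrinsics":[[0.9802,-0.1099,0.1646,0.3648],[-0.1979,-0.5288,0.8254,-1.0121],[-0.0037,-0.8416,-0.5401,0.7058],[0,0,0,1]]}
d=np.array([.623,-.782,0]);tip=np.array([.5108,.0265,0])+.1435*d
b=ray(p,215+440/6.5,160+383/6,.012);print(tip,b,(tip-b)@d,(b-tip)@[.782,.623,0])
print(proj(p,[tip[0],tip[1],.018]), ((proj(p,[tip[0],tip[1],.018])-[215,160])*[6.5,6]))
E
```

```text
[ 0.6002005 -0.085717   0.       ] [ 0.55351454 -0.03595112  0.012     ] 0.06800227579154788 -0.005504279972431269
[305.10952006 230.93406297] [585.71188036 425.60437782]
```

Diagonal 1 is held at about 6.4 N with the slide at about 23.1 mm (rule length about 269.1 mm). Next I close the slide most of the way and lift.

Call:
{"api": "carry_out", "payload": {
  "commands": [
    [0.002,-0.001,-0.0005,0,0,0],
    [0.005,-0.001,-0.0005,0,0,0],
    [0.009,-0.001,-0.0005,0,0,0],
    [0.013,-0.001,-0.0005,0,0,0],
    [0.016,-0.001,-0.0005,0,0,0],
    [0.018,-0.001,-0.002,0,0,0],
    [0.018,-0.001,-0.01,0,0,0],
    [0.018,-0.001,-0.03,0,0,0],
    [0.018,-0.001,-0.05,0,0,0],
    [0.018,-0.001,-0.055,0,0,0],
    [0.018,-0.001,-0.055,0,0,0]
  ]
}}

```text
clock: 20.75
tool_pos: [0.5022, 0.0394, 0.0545]
eef_rot: [0.434, 0.901, 0.001, 0.001]
contact_force: [0.1, 0.4, -3.2]
opening: 0.201
```

```bash
python3 - <<'E'
from plant import r
from h import *
s=r.get_state();print(s["clock"],s["tool_pos"],s["eef_rot"],s["contact_force"],np.round(s["q"],2))
FL=np.array([.5986,.137]);NR=np.array([.4344,-.0978]);e=(NR-FL)/np.linalg.norm(NR-FL);a=np.arctan2(e[1],e[0])
t=FL+(.0017+.1025+.016)*e
print(e,a,t,row(s["tool_pos"],R.from_quat(s["eef_rot"]),[*t,.055],down(a+np.pi/2)))
E
```

```text
20.75 [0.50216497 0.03936966 0.05448871] [4.34176990e-01 9.00827036e-01 6.05258186e-04 7.90782458e-04] [ 0.10722863  0.38991701 -3.15551605] [-0.19  0.8   0.03  2.06 -0.08  0.29  0.58]
[-0.5730875  -0.81949418] -2.1810648085145856 [0.52971488 0.0384968 ] [-0.0178, 0.021, -0.0005, 0.1205, -0.0211, 73.4999]
```

Call:
{"api": "carry_out", "payload": {
  "commands": [
    [-0.001,0.001,0,0,0,4],
    [-0.003,0.004,0,0,0,12],
    [-0.006,0.007,0,0,0,20],
    [-0.008,0.009,0,0,0,28],
    [-0.01,0.012,0,0,0,36],
    [-0.012,0.014,0,0,0,44],
    [-0.014,0.016,0,0,0,52],
    [-0.016,0.018,0,0,0,60],
    [-0.0175,0.02,0,0,0,68],
    [-0.018,0.021,0,0,0,73],
    [-0.018,0.021,0,0,0,73.5],
    [-0.018,0.021,0,0,0,73.5]
  ]
}}

```text
clock: 21.95
tool_pos: [0.5285, 0.0383, 0.0529]
eef_rot: [0.886, 0.463, -0.001, -0.0]
contact_force: [-0.0, -0.2, -3.2]
opening: 0.202
```

```bash
python3 - <<'E'
from plant import r
from h import *
p=r.snapshot("side");cv2.imwrite("pics/side14.png",cv2.resize(p["img"][140:265,200:340],None,fx=5.5,fy=4.7,interpolation=cv2.INTER_CUBIC))
for l in ["rule_tail","rule_tip","corner_near_right","corner_far_left"]:
    print(l,[(np.round(d["xyz"],4).tolist(),round(d["p"],2)) for d in r.spot_point(p,l)[:2]])
p=r.snapshot("top");cv2.imwrite("pics/top14.png",cv2.resize(p["img"][180:290,190:340],None,fx=5,fy=5,interpolation=cv2.INTER_CUBIC))
s=r.get_state();print(s["clock"],s["tool_pos"],s["eef_rot"],s["contact_force"],np.round(s["q"],2))
E
```

```text
rule_tail [([0.5877, 0.124, 0.075], 0.96)]
rule_tip [([0.448, -0.077, 0.0739], 0.55)]
corner_near_right [([0.4344, -0.0963, 0.0175], 0.67), ([0.6339, -0.4126, -0.0], 0.28)]
corner_far_left [([0.5965, 0.1331, 0.016], 0.61), ([0.519, 0.026, 0.0645], 0.21)]
22.25 [0.52912933 0.0382028  0.05358953] [ 8.86790166e-01  4.62172250e-01  1.85380481e-05 -1.08718349e-04] [ 0.49882127 -0.73828649 -2.99884732] [-0.34  0.85  0.31  1.99 -0.63  0.41 -0.16]
```

View pics/side14.png

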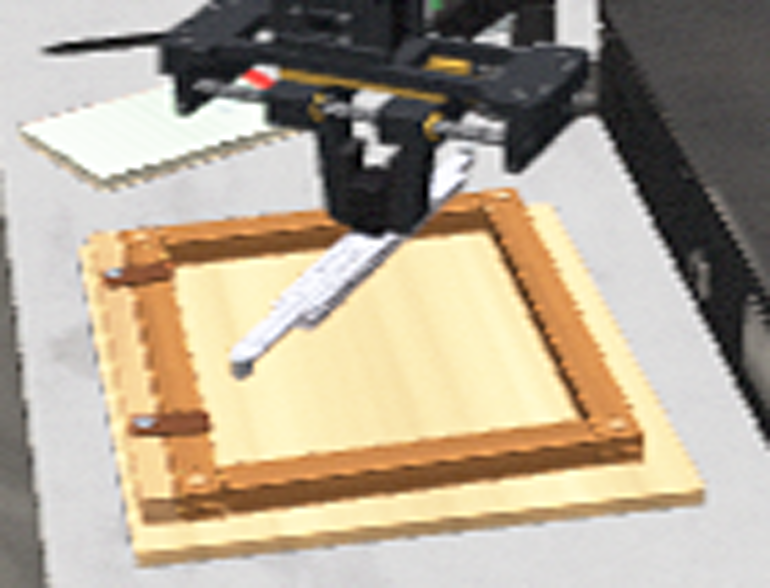

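View pics/top14.png

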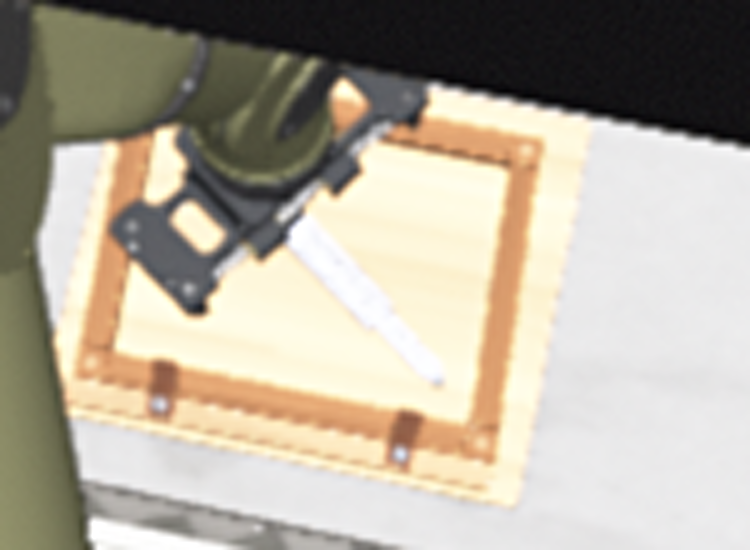

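Call:
{"api": "carry_out", "payload": {
  "commands": [
    [0,0,0.01,0,0,0],
    [0,0,0.025,0,0,0],
    [0,0,0.037,0,0,0],
    [0,0,0.045,0,0,0],
    [0,0,0.05,0,0,0],
    [0,0,0.053,0,0,0],
    [0,0,0.055,0,0,0],
    [0,0,0.055,0,0,0]
  ]
}}

```text
clock: 23.05
tool_pos: [0.5294, 0.0382, -0.0013]
eef_rot: [0.887, 0.462, 0.0, 0.0]
contact_force: [-0.1, 0.1, -3.1]
opening: 0.198
```

Now push back towards the far-left corner, staying just above contact (a further 0.7 mm down).

Call:
{"api": "carry_out", "payload": {
  "commands": [
    [0,0,0.0007,0,0,0],
    [0.002,0,0.0007,0,0,0],
    [0.004,0,0.0007,0,0,0],
    [0.007,0,0.0007,0,0,0],
    [0.009,0,0.0007,0,0,0],
    [0.01,0,0.0007,0,0,0],
    [0.01,0,0.0007,0,0,0]
  ]
}}

```text
clock: 23.75
tool_pos: [0.5341, 0.0448, -0.0017]
eef_rot: [0.887, 0.461, -0.001, 0.001]
contact_force: [-2.8, -4.0, 5.1]
opening: 0.201
```

Call:
{"api": "carry_out", "payload": {
  "commands": [
    [0,0,-0.0006,0,0,0],
    [0.0005,0,-0.0006,0,0,0],
    [0.001,0,-0.0006,0,0,0]
  ]
}}

```text
clock: 24.05
tool_pos: [0.5356, 0.0476, -0.0017]
eef_rot: [0.887, 0.462, 0.0, -0.0]
contact_force: [-1.2, -2.1, -0.3]
opening: 0.2
```

Call:
{"api": "carry_out", "payload": {
  "commands": [
    [0.0007,0,0,0,0,0],
    [0.0014,0,0,0,0,0],
    [0.002,0,0,0,0,0],
    [0.002,0,0,0,0,0]
  ]
}}

```text
clock: 24.45
tool_pos: [0.5369, 0.0494, -0.0016]
eef_rot: [0.887, 0.462, 0.0, -0.0]
contact_force: [0.8, -0.4, -2.4]
opening: 0.202
```

Call:
{"api": "carry_out", "payload": {
  "commands": [
    [0.0005,0,0.0001,0,0,0],
    [0.001,0,0.0002,0,0,0],
    [0.0015,0,0.0002,0,0,0],
    [0.0015,0,0.0002,0,0,0]
  ]
}}

```text
clock: 24.85
tool_pos: [0.5373, 0.0498, -0.0016]
eef_rot: [0.887, 0.462, -0.0, 0.0]
contact_force: [-1.7, -1.9, -0.3]
opening: 0.201
```

Call:
{"api": "carry_out", "payload": {
  "commands": [
    [0.0005,0,0,0,0,0],
    [0.001,0,0,0,0,0],
    [0.001,0,0,0,0,0]
  ]
}}

```text
clock: 25.15
tool_pos: [0.5375, 0.05, -0.0017]
eef_rot: [0.887, 0.462, -0.001, 0.0]
contact_force: [-2.5, -4.1, 1.7]
opening: 0.198
```

Call:
{"api": "carry_out", "payload": {
  "commands": [
    [0.0002,0,-0.0003,0,0,0],
    [0.0004,0,-0.0003,0,0,0],
    [0.0006,0,-0.0003,0,0,0]
  ]
}}

```text
clock: 25.45
tool_pos: [0.5383, 0.0503, -0.0015]
eef_rot: [0.887, 0.461, -0.0, 0.001]
contact_force: [-2.7, -5.7, -1.4]
opening: 0.196
```

```bash
python3 - <<'E'
from plant import r
from h import *
p=r.snapshot("side");cv2.imwrite("pics/side15.png",cv2.resize(p["img"][140:265,200:340],None,fx=5.5,fy=4.7,interpolation=cv2.INTER_CUBIC))
s=r.get_state();print(s["clock"],s["tool_pos"],s["eef_rot"],s["contact_force"],np.round(s["q"],2))
E
```

```text
25.5 [ 0.53826726  0.0503044  -0.00155556] [ 8.87135897e-01  4.61507730e-01 -4.14780500e-04  5.85339547e-04] [-2.14326498 -5.26386066 -1.62179259] [-0.32  0.94  0.24  1.96 -0.67  0.31 -0.14]
```

View pics/side15.png

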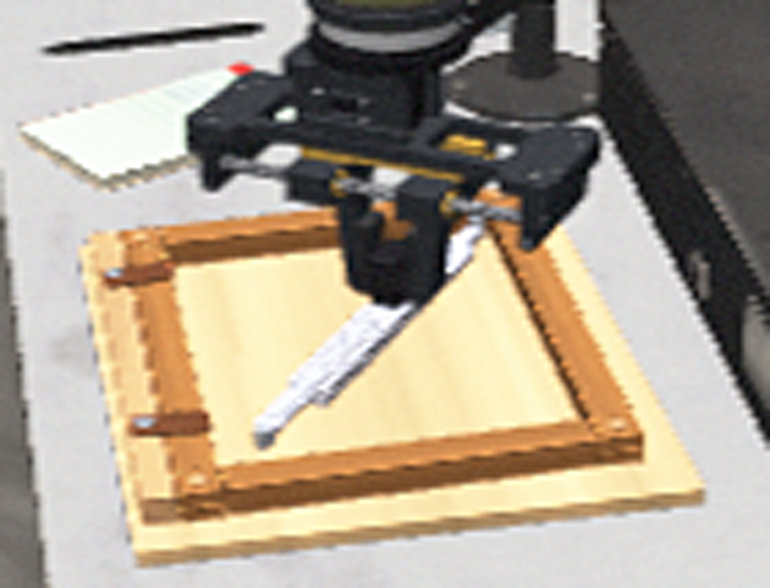

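Call:
{"api": "carry_out", "payload": {
  "commands": [
    [0.0002,0.0006,0.0001,0,0,0],
    [0.0004,0.0012,0.0001,0,0,0],
    [0.0004,0.0012,0.0001,0,0,0]
  ]
}}

```text
clock: 25.8
tool_pos: [0.5392, 0.0502, -0.0016]
eef_rot: [0.887, 0.462, -0.001, 0.0]
contact_force: [-2.8, -4.6, -0.8]
opening: 0.201
```

Call:
{"api": "carry_out", "payload": {
  "commands": [
    [0.0004,0.0005,0,0,0,0],
    [0.0007,0.001,0,0,0,0],
    [0.0007,0.001,0,0,0,0]
  ]
}}

```text
clock: 26.1
tool_pos: [0.5404, 0.0503, -0.0016]
eef_rot: [0.887, 0.462, -0.001, 0.0]
contact_force: [-3.1, -4.3, -1.1]
opening: 0.202
```

Call:
{"api": "carry_out", "payload": {
  "commands": [
    [0.0004,0.0005,0,0,0,0],
    [0.0007,0.001,0,0,0,0],
    [0.0007,0.001,0,0,0,0]
  ]
}}

```text
clock: 26.4
tool_pos: [0.5405, 0.0502, -0.0017]
eef_rot: [0.887, 0.462, -0.001, -0.0]
contact_force: [-3.7, -4.8, -0.1]
opening: 0.198
```

Call:
{"api": "carry_out", "payload": {
  "commands": [
    [0.0002,0.0004,0,0,0,0],
    [0.0004,0.0006,0,0,0,0],
    [0.0004,0.0006,0,0,0,0]
  ]
}}

```text
clock: 26.7
tool_pos: [0.5406, 0.0502, -0.0017]
eef_rot: [0.887, 0.462, -0.002, -0.001]
contact_force: [-5.1, -5.0, 2.1]
opening: 0.2
```

```bash
python3 - <<'E'
from plant import r
from h import *
p=r.snapshot("side");cv2.imwrite("pics/side16.png",cv2.resize(p["img"][170:225,260:330],None,fx=10,fy=10,interpolation=cv2.INTER_CUBIC))
s=r.get_state();print(s["clock"],s["tool_pos"],s["eef_rot"],s["contact_force"],np.round(s["q"],2))
t=s["tool_pos"]+.1025*np.array([.573,.8195,0]);print(t,(proj(p,[t[0],t[1],.025])-[260,170])*10)
E
```

```text
26.75 [ 0.54061494  0.05015351 -0.00168659] [ 8.87020681e-01  4.61725570e-01 -1.86396655e-03 -5.78218919e-04] [-5.14057594 -5.44965659  0.62727746] [-0.32  0.95  0.25  1.95 -0.67  0.33 -0.14]
[ 0.59934744  0.13415226 -0.00168659] [268.55174914 146.7697558 ]
```

View pics/side16.png

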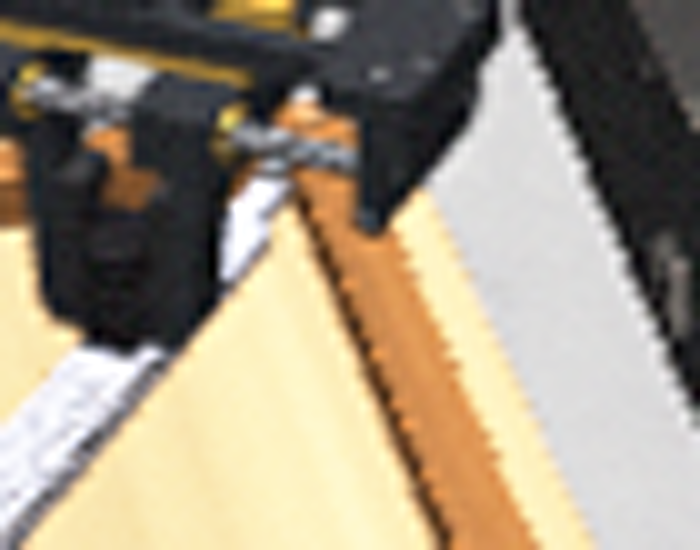

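Call:
{"api": "carry_out", "payload": {
  "commands": [
    [-0.001,0,0.0004,0,0,0],
    [-0.003,-0.0002,0.0004,0,0,0.1],
    [-0.007,-0.0004,0.0004,0,0,0.2],
    [-0.012,-0.0006,0.0004,0,0,0.4],
    [-0.017,-0.0008,0.0004,0,0,0.4],
    [-0.022,-0.0008,0.0004,0,0,0.4],
    [-0.027,-0.0008,0.0004,0,0,0.4],
    [-0.031,-0.0008,0.0004,0,0,0.4],
    [-0.033,-0.0008,0.0004,0,0,0.4],
    [-0.033,-0.0008,0.0004,0,0,0.4]
  ]
}}

```text
clock: 27.75
tool_pos: [0.5224, 0.0239, -0.0018]
eef_rot: [0.889, 0.459, -0.0, -0.0]
contact_force: [-2.6, 0.7, 6.4]
opening: 0.201
```

```bash
python3 - <<'E'
from plant import r
from h import *
p=r.snapshot("side");cv2.imwrite("pics/side17.png",cv2.resize(p["img"][170:275,205:325],None,fx=6,fy=5.7,interpolation=cv2.INTER_CUBIC))
s=r.get_state();print(s["clock"],s["tool_pos"],s["eef_rot"],s["contact_force"],np.round(s["q"],2))
t=s["tool_pos"]+.1435*np.array([-.573,-.8195,0]);print(t,np.linalg.norm(s["tool_pos"][:2]-[.5406,.0502]))
E
```

```text
27.8 [ 0.52241426  0.0239456  -0.00173412] [ 8.88562749e-01  4.58754788e-01 -4.30022240e-04 -3.17362870e-04] [-3.40460643  1.2486      5.53555321] [-0.25  0.93  0.2   2.01 -0.67  0.26 -0.1 ]
[ 0.44018876 -0.09365265 -0.00173412] 0.03193766527423999
```

View pics/side17.png

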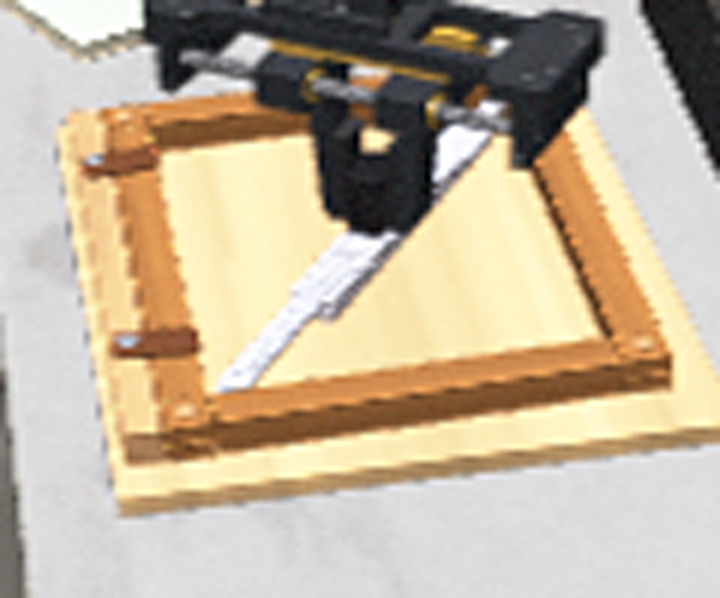

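Call:
{"api": "carry_out", "payload": {
  "commands": [
    [-0.001,-0.001,-0.0004,0,0,0],
    [-0.002,-0.0015,-0.0004,0,0,0],
    [-0.003,-0.0015,-0.0004,0,0,0],
    [-0.003,-0.0015,-0.0004,0,0,0]
  ]
}}

```text
clock: 28.2
tool_pos: [0.5206, 0.0222, -0.0016]
eef_rot: [0.889, 0.459, 0.0, 0.001]
contact_force: [0.6, 0.1, -1.7]
opening: 0.195
```

Call:
{"api": "carry_out", "payload": {
  "commands": [
    [-0.0007,0,0.0002,0,0,0],
    [-0.0014,0,0.0003,0,0,0],
    [-0.0014,0,0.0003,0,0,0]
  ]
}}

```text
clock: 28.5
tool_pos: [0.52, 0.0213, -0.0017]
eef_rot: [0.889, 0.459, 0.0, 0.0]
contact_force: [1.2, -0.4, 0.6]
opening: 0.196
```

Call:
{"api": "carry_out", "payload": {
  "commands": [
    [-0.0007,0,0,0,0,0],
    [-0.0014,0,0,0,0,0],
    [-0.0014,0,0,0,0,0]
  ]
}}

```text
clock: 28.8
tool_pos: [0.5192, 0.0202, -0.0016]
eef_rot: [0.889, 0.459, 0.0, 0.0]
contact_force: [1.5, -0.4, 2.0]
opening: 0.203
```

Call:
{"api": "carry_out", "payload": {
  "commands": [
    [-0.0006,0,-0.0001,0,0,0],
    [-0.0012,0,-0.0001,0,0,0],
    [-0.0012,0,-0.0001,0,0,0]
  ]
}}

```text
clock: 29.1
tool_pos: [0.5188, 0.02, -0.0016]
eef_rot: [0.888, 0.459, 0.001, 0.0]
contact_force: [4.6, -0.4, -0.5]
opening: 0.199
```

Call:
{"api": "carry_out", "payload": {
  "commands": [
    [-0.0005,0.0006,0,0,0,0],
    [-0.001,0.0011,0,0,0,0],
    [-0.001,0.0011,0,0,0,0]
  ]
}}

```text
clock: 29.4
tool_pos: [0.5188, 0.0199, -0.0017]
eef_rot: [0.888, 0.46, 0.001, -0.001]
contact_force: [4.2, 4.1, 1.8]
opening: 0.199
```

Call:
{"api": "carry_out", "payload": {
  "commands": [
    [-0.0001,0,0,0,0,0],
    [-0.0001,0,0,0,0,0],
    [-0.0001,0,0,0,0,0],
    [-0.0001,0,0,0,0,0],
    [-0.0001,0,0,0,0,0],
    [-0.0001,0,0,0,0,0],
    [-0.0001,0,0,0,0,0]
  ]
}}

```text
clock: 30.1
tool_pos: [0.5188, 0.02, -0.0017]
eef_rot: [0.888, 0.46, 0.001, -0.001]
contact_force: [3.8, 4.3, 0.7]
opening: 0.201
```

```bash
python3 - <<'E'
from plant import r
from h import *
p=r.snapshot("side");cv2.imwrite("pics/side18.png",cv2.resize(p["img"][170:275,205:325],None,fx=6,fy=5.7,interpolation=cv2.INTER_CUBIC))
s=r.get_state();print(s["clock"],s["tool_pos"],s["eef_rot"],s["contact_force"],np.round(s["q"],2))
E
```

```text
30.15 [ 0.51879094  0.01993704 -0.00163929] [ 8.88121391e-01  4.59607395e-01  8.12765262e-04 -8.81263472e-04] [ 3.35223141  4.20424014 -0.05554904] [-0.24  0.93  0.19  2.03 -0.67  0.25 -0.08]
```

View pics/side18.png

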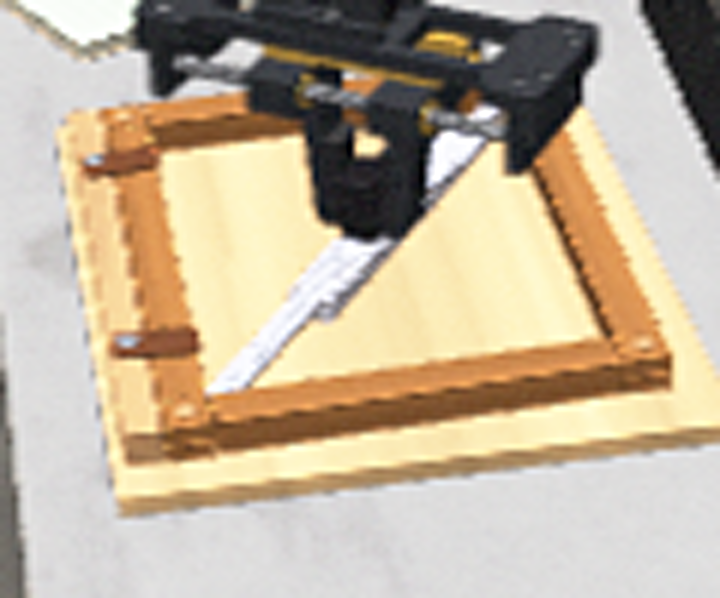

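```bash
python3 - <<'E'
from h import *
p={"intrinsics":[[475.2,0,284.9],[0,475.2,205.4],[0,0,1]],"extrinsics":[[0.9802,-0.1099,0.1646,0.3648],[-0.1979,-0.5288,0.8254,-1.0121],[-0.0037,-0.8416,-0.5401,0.7058],[0,0,0,1]]}
d=np.array([-.5775,-.8164,0]);tip=np.array([.5188,.0199,0])+.1435*d
for uv in [(325,320),(328,318),(322,322)]:
  b=ray(p,205+uv[0]/6,170+uv[1]/5.7,.012);print(b,(tip-b)@d,(b-tip)@[.8164,-.5775,0])
E
python3 - <<'E'
# exact lean from the two diagonals
import numpy as np
from scipy.optimize import least_squares
def diags(l,ow=0):
    # dowels 10mm outside corners; far rail shifts; side bars rotate by l
    P=lambda x,y:np.array([x,y])
    NLd,NRd=P(-94,122),P(-94,-122);v=188*np.array([np.cos(l),np.sin(l)])
    FLd,FRd=NLd+v,NRd+v
    # inner corners: intersection of rail inner edges; near rail inner x=-84; far rail inner x=FLd.x-10; bar inner edge offset 10 from dowel line
    n=np.array([-np.sin(l),np.cos(l)])
    def at(dw,s,x): # point on inner edge line at x
        q=dw+s*10*n; return q+np.array([1,np.tan(l)])*(x-q[0])
    xf=FLd[0]-10
    NL=at(NLd,-1,-84);FL=at(NLd,-1,xf);NR=at(NRd,1,-84);FR=at(NRd,1,xf)
    return np.linalg.norm(FR-NL),np.linalg.norm(FL-NR)
for l in(0,.01,.04,.045,.047,.05): print(l,diags(l))
E
```

```text
[ 0.49320844 -0.03385842  0.012     ] 0.0848346822146961 0.010152537488972867
[ 0.49468609 -0.03259019  0.012     ] 0.08672340995834221 0.010626492562866307
[ 0.49173395 -0.03512394  0.012     ] 0.08294999549178056 0.009679596463973188
0 (np.float64(280.0), np.float64(280.0))
0.01 (np.float64(278.6513885726132), np.float64(281.33936017773783))
0.04 (np.float64(274.55089298104707), np.float64(285.3010750986636))
0.045 (np.float64(273.8596157092212), np.float64(285.953027110728))
0.047 (np.float64(273.58248308566124), np.float64(286.21313365201615))
0.05 (np.float64(273.1661200986225), np.float64(286.6025688311114))
```

Diagonal 2 is held at about 5.7 N with the slide at about 37.3 mm (length 283.3 against 269.1 mm), so the far end leans left. I'll relieve the push, close the slide and lift.

Call:
{"api": "carry_out", "payload": {
  "commands": [
    [0.002,-0.0005,-0.0003,0,0,0],
    [0.006,-0.0005,-0.0003,0,0,0],
    [0.011,-0.0005,-0.0003,0,0,0],
    [0.017,-0.0005,-0.0003,0,0,0],
    [0.023,-0.0005,-0.0003,0,0,0],
    [0.028,-0.0005,-0.0003,0,0,0],
    [0.031,-0.0005,-0.0003,0,0,0],
    [0.031,-0.0005,-0.004,0,0,0],
    [0.031,-0.0005,-0.02,0,0,0],
    [0.031,-0.0005,-0.045,0,0,0],
    [0.031,-0.0005,-0.07,0,0,0],
    [0.031,-0.0005,-0.08,0,0,0]
  ]
}}

```text
clock: 31.35
tool_pos: [0.5368, 0.0434, 0.0803]
eef_rot: [0.889, 0.459, 0.001, 0.001]
contact_force: [0.2, 0.5, -2.6]
opening: 0.199
```

```bash
python3 - <<'E'
from plant import r
from h import *
s=r.get_state();print(s["clock"],s["tool_pos"],s["eef_rot"],s["contact_force"],np.round(s["q"],2))
for yaw in(.097,-np.pi/2): print(row(s["tool_pos"],R.from_quat(s["eef_rot"]),[.46,-.27,.08],down(yaw+np.pi/2)))
E
```

```text
31.35 [0.5367795  0.04342593 0.08030941] [8.88573609e-01 4.58731605e-01 1.33265643e-03 6.92953658e-04] [ 0.18191106  0.53012376 -2.64602415] [-0.38  0.81  0.37  1.95 -0.6   0.48 -0.19]
[-0.3, 0.1189, 0.0001, 0.1868, 0.1089, -130.9469]
[-0.3, 0.1189, 0.0001, 0.1668, -0.0527, -35.3893]
```

```bash
python3 - <<'E'
from plant import r
from h import *
s=r.get_state();print(row(s["tool_pos"],R.from_quat(s["eef_rot"]),[.505,-.285,.08],down(-3.04+np.pi/2)))
E
```

```text
[-0.2861, 0.1643, 0.0002, 0.0897, -0.1531, 48.7898]
```

Call:
{"api": "carry_out", "payload": {
  "commands": [
    [-0.014,0.008,0,0,0,3],
    [-0.04,0.023,0,0,0,8],
    [-0.078,0.045,0,0,0,14],
    [-0.12,0.069,0,0,0,21],
    [-0.162,0.093,0,0,0,28],
    [-0.204,0.117,0,0,0,35],
    [-0.24,0.138,0,0,0,41],
    [-0.266,0.153,0,0,0,46],
    [-0.28,0.161,0,0,0,48.5],
    [-0.286,0.164,0,0,0,49],
    [-0.286,0.164,0,0,0,49]
  ]
}}

```text
clock: 32.45
tool_pos: [0.5033, -0.2841, 0.0775]
eef_rot: [0.999, 0.049, -0.001, -0.001]
contact_force: [0.5, 0.3, -3.2]
opening: 0.201
```

```bash
python3 - <<'E'
from plant import r
from h import *
p=r.snapshot("side");cv2.imwrite("pics/side19.png",p["img"])
s=r.get_state();print(s["clock"],s["tool_pos"],s["eef_rot"],s["contact_force"],np.round(s["q"],2))
for l in ["rule_tail","rule_tip"]:
    print(l,[(np.round(d["xyz"],4).tolist(),round(d["p"],2)) for d in r.spot_point(p,l)[:2]])
E
```

```text
32.5 [ 0.5038463  -0.28266291  0.07758516] [ 9.98746623e-01  5.00345330e-02 -3.87598796e-04 -1.25670351e-03] [ 0.24976693  0.02853573 -2.83571893] [ 0.13  0.89  0.54  1.84 -0.75  0.63 -0.33]
rule_tail [([0.6164, -0.2763, 0.0963], 0.7)]
rule_tip [([0.3618, -0.2993, 0.1002], 0.67)]
```

View pics/side19.png

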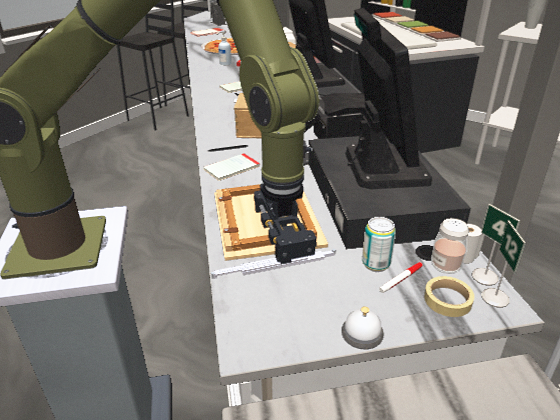

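The rule hangs over the free counter right of the board, spanning px (215,272)–(335,253), clear of the can and bell. Lowering.

Call:
{"api": "carry_out", "payload": {
  "commands": [
    [0,0,0.015,0,0,0],
    [0,0,0.04,0,0,0],
    [0,0,0.062,0,0,0],
    [0,0,0.078,0,0,0],
    [0,0,0.086,0,0,0],
    [0,0,0.09,0,0,0],
    [0,0,0.0905,0,0,0],
    [0,0,0.0905,0,0,0]
  ]
}}

```text
clock: 33.4
tool_pos: [0.5043, -0.2846, -0.0118]
eef_rot: [0.999, 0.049, 0.0, 0.0]
contact_force: [-0.8, -0.2, -2.3]
opening: 0.199
```

Call:
{"api": "carry_out", "payload": {
  "commands": [
    [0,0,0.0005,0,0,0],
    [0,0,0.0012,0,0,0],
    [0,0,0.0012,0,0,0]
  ]
}}

```text
clock: 33.7
tool_pos: [0.5041, -0.2845, -0.0132]
eef_rot: [0.999, 0.049, 0.0, 0.0]
contact_force: [0.7, 0.1, -3.0]
opening: 0.201
```

Call:
{"api": "carry_out", "payload": {
  "commands": [
    [0,0,0.0005,0,0,0],
    [0,0,0.0009,0,0,0],
    [0,0,0.0009,0,0,0]
  ]
}}

```text
clock: 34.0
tool_pos: [0.5042, -0.2846, -0.0137]
eef_rot: [0.999, 0.049, 0.0, 0.0]
contact_force: [-0.8, 1.2, 4.0]
opening: 0.204
```

Call:
{"api": "carry_out", "payload": {
  "commands": [
    [0,0,-0.0004,0,0,0],
    [0,0,-0.0004,0,0,0],
    [0,0,-0.0004,0,0,0],
    [0,0,-0.0004,0,0,0],
    [0,0,-0.02,0,0,0],
    [0,0,-0.06,0,0,0],
    [0,0,-0.1,0,0,0],
    [0,0,-0.14,0,0,0],
    [0,0,-0.16,0,0,0],
    [0,0,-0.16,0,0,0]
  ],
  "fingers": 130
}}

```text
clock: 35.0
tool_pos: [0.5055, -0.2859, 0.1487]
eef_rot: [0.999, 0.049, 0.002, 0.002]
contact_force: [0.7, -0.2, 0.0]
opening: 0.49
```

```bash
python3 - <<'E'
from plant import r
from h import *
p=r.snapshot("side");cv2.imwrite("pics/side20.png",p["img"]);cv2.imwrite("pics/side20z.png",cv2.resize(p["img"][160:310,200:345],None,fx=5,fy=4,interpolation=cv2.INTER_CUBIC))
s=r.get_state();print(s["clock"],s["tool_pos"],s["eef_rot"],s["contact_force"],np.round(s["q"],2),s["opening"])
for l in ["rule_tail","rule_tip","rule_block"]:
    print(l,[(np.round(d["xyz"],4).tolist(),round(d["p"],2)) for d in r.spot_point(p,l)[:2]])
E
```

```text
35.05 [ 0.50462627 -0.28483917  0.14673672] [9.98785516e-01 4.92528330e-02 1.12573407e-03 6.20316189e-04] [ 0.68043546 -0.15132049 -0.32326708] [ 0.08  0.8   0.64  1.8  -0.67  0.77 -0.4 ] 0.4930036680500899
rule_tail [([0.6145, -0.2778, 0.0085], 0.64)]
rule_tip [([0.3619, -0.2975, 0.0095], 0.94)]
rule_block [([0.5023, -0.2884, 0.0495], 0.96)]
```

View pics/side20z.png

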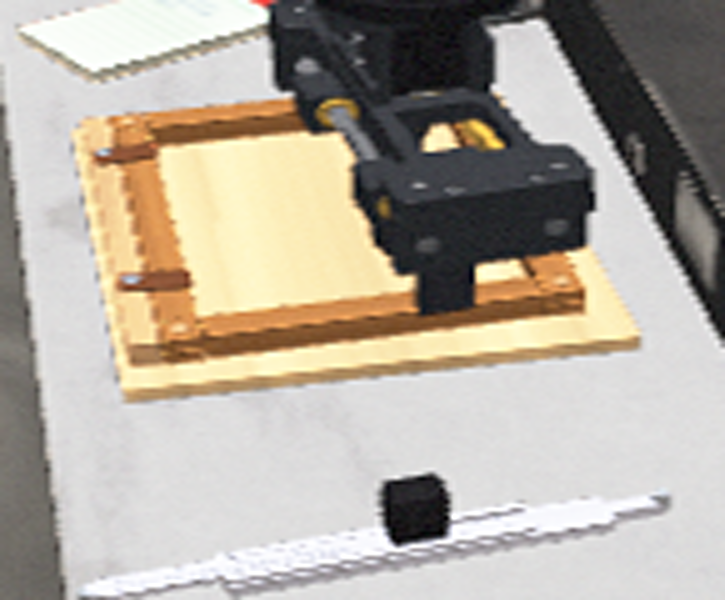

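The rule lies flat on the counter at (80,590)–(665,500) in the enlarged view, off the board. Next I push the far end of the right bar outwards (−y) from inside the opening, with the fingers shut.

```bash
python3 - <<'E'
from plant import r
from h import *
s=r.get_state();print(s["tool_pos"],row(s["tool_pos"],R.from_quat(s["eef_rot"]),[.583,-.045,.06],down(-.01-np.pi/2)))
E
```

```text
[ 0.50329912 -0.28363686  0.14435528] [0.1029, -0.2295, 0.0846, -0.0996, 0.1086, 6.2126]
```

Call:
{"api": "carry_out", "payload": {
  "commands": [
    [0.02,-0.046,0.005,0,0,1.2],
    [0.04,-0.092,0.01,0,0,2.4],
    [0.06,-0.138,0.02,0,0,3.6],
    [0.08,-0.184,0.04,0,0,5],
    [0.103,-0.229,0.06,0,0,6.2],
    [0.103,-0.229,0.085,0,0,6.2],
    [0.103,-0.229,0.085,0,0,6.2],
    [0.103,-0.229,0.085,0,0,6.2]
  ],
  "fingers": 255
}}

```text
clock: 36.0
tool_pos: [0.5827, -0.048, 0.0601]
eef_rot: [1.0, -0.006, -0.001, 0.001]
contact_force: [-0.4, 0.0, 0.2]
opening: 0.004
```

```bash
python3 - <<'E'
from plant import r
from h import *
p=r.snapshot("side");cv2.imwrite("pics/side21z.png",cv2.resize(p["img"][140:290,200:345],None,fx=5,fy=4,interpolation=cv2.INTER_CUBIC))
s=r.get_state();print(s["clock"],s["tool_pos"],s["eef_rot"],s["contact_force"],np.round(s["q"],2),s["opening"])
E
```

```text
36.05 [ 0.5833916  -0.04910085  0.06117247] [ 9.99978574e-01 -6.45867428e-03 -2.11656399e-04  1.04525178e-03] [ 0.97614614 -1.11510528 -0.41491296] [-0.33  0.95  0.62  1.82 -0.86  0.66 -0.78] 0.008632949912731384
```

View pics/side21z.png

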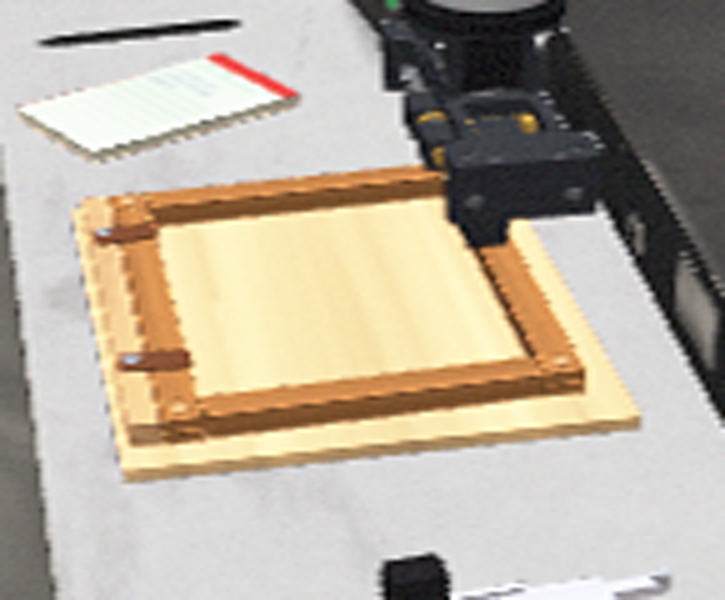

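Call:
{"api": "carry_out", "payload": {
  "commands": [
    [0,0,0.02,0,0,0],
    [0,0,0.04,0,0,0],
    [0,0,0.055,0,0,0],
    [0,0,0.062,0,0,0],
    [0,0,0.067,0,0,0],
    [0,0,0.072,0,0,0],
    [0,0,0.076,0,0,0],
    [0,0,0.076,0,0,0]
  ]
}}

```text
clock: 36.85
tool_pos: [0.5839, -0.0465, -0.0153]
eef_rot: [1.0, -0.005, -0.0, -0.0]
contact_force: [0.2, -0.4, 0.1]
opening: 0.002
```

```bash
python3 - <<'E'
from plant import r
from h import *
p=r.snapshot("side");cv2.imwrite("pics/side22z.png",cv2.resize(p["img"][160:260,240:340],None,fx=6,fy=6,interpolation=cv2.INTER_CUBIC))
s=r.get_state();print(s["clock"],s["tool_pos"],s["eef_rot"],s["contact_force"])
print((proj(p,s["tool_pos"]+[0,0,.034])-[240,160])*6)
E
```

```text
36.9 [ 0.5840503  -0.04650933 -0.01516279] [ 9.99987638e-01 -4.97147415e-03  8.21854203e-05 -4.07422096e-05] [ 0.8305     -0.17362252 -0.25022671]
[331.776876   375.24508697]
```

View pics/side22z.png

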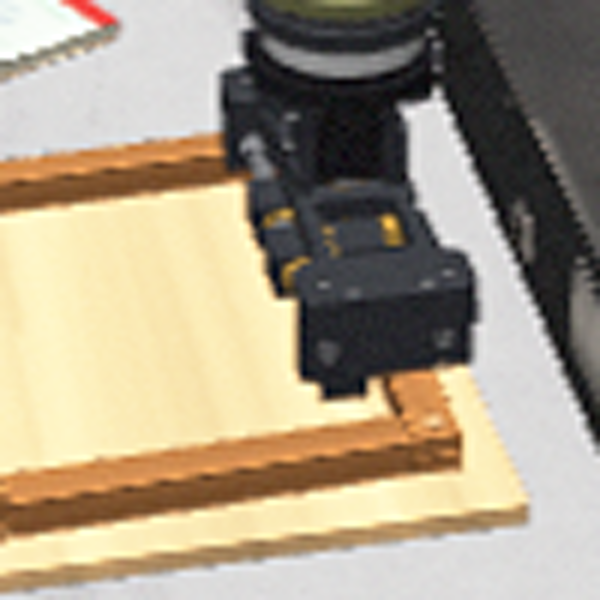

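Call:
{"api": "carry_out", "payload": {
  "commands": [
    [0,0.003,0,0,0,0],
    [0,0.007,0,0,0,0],
    [0,0.011,0,0,0,0],
    [0,0.014,0,0,0,0],
    [0,0.016,0,0,0,0],
    [0,0.016,0,0,0,0]
  ]
}}

```text
clock: 37.5
tool_pos: [0.5838, -0.063, -0.0153]
eef_rot: [1.0, -0.005, 0.0, 0.0]
contact_force: [0.0, -0.2, -0.8]
opening: 0.003
```

Call:
{"api": "carry_out", "payload": {
  "commands": [
    [0,0.001,0,0,0,0],
    [0,0.002,0,0,0,0],
    [0,0.003,0,0,0,0],
    [0,0.003,0,0,0,0]
  ]
}}

```text
clock: 37.9
tool_pos: [0.5838, -0.0656, -0.0153]
eef_rot: [1.0, -0.005, 0.0, 0.0]
contact_force: [-0.0, 0.3, -0.1]
opening: 0.007
```

Call:
{"api": "carry_out", "payload": {
  "commands": [
    [0,0.001,0,0,0,0],
    [0,0.002,0,0,0,0],
    [0,0.002,0,0,0,0]
  ]
}}

```text
clock: 38.2
tool_pos: [0.5838, -0.0677, -0.0153]
eef_rot: [1.0, -0.005, 0.0, 0.0]
contact_force: [0.8, -1.6, 0.0]
opening: 0.003
```

Call:
{"api": "carry_out", "payload": {
  "commands": [
    [0,0.001,0,0,0,0],
    [0,0.002,0,0,0,0],
    [0,0.002,0,0,0,0]
  ]
}}

```text
clock: 38.5
tool_pos: [0.5838, -0.0697, -0.0153]
eef_rot: [1.0, -0.005, 0.0, 0.0]
contact_force: [-0.5, 0.3, -0.1]
opening: 0.011
```

Call:
{"api": "carry_out", "payload": {
  "commands": [
    [0,0.0007,0,0,0,0],
    [0,0.0015,0,0,0,0],
    [0,0.0015,0,0,0,0]
  ]
}}

```text
clock: 38.8
tool_pos: [0.5837, -0.0711, -0.0153]
eef_rot: [1.0, -0.005, 0.0, 0.0]
contact_force: [0.0, -0.1, 0.2]
opening: 0.008
```

Call:
{"api": "carry_out", "payload": {
  "commands": [
    [0,0.0007,0,0,0,0],
    [0,0.0015,0,0,0,0],
    [0,0.0015,0,0,0,0]
  ]
}}

```text
clock: 39.1
tool_pos: [0.5837, -0.0727, -0.0153]
eef_rot: [1.0, -0.005, 0.0, 0.0]
contact_force: [-0.2, -0.7, 0.7]
opening: 0.005
```

Call:
{"api": "carry_out", "payload": {
  "commands": [
    [0,0.001,0,0,0,0],
    [0,0.002,0,0,0,0],
    [0,0.002,0,0,0,0]
  ]
}}

```text
clock: 39.4
tool_pos: [0.5837, -0.0747, -0.0153]
eef_rot: [1.0, -0.005, 0.0, 0.0]
contact_force: [0.7, 0.5, 0.4]
opening: 0.008
```

Call:
{"api": "carry_out", "payload": {
  "commands": [
    [0,0.001,0,0,0,0],
    [0,0.002,0,0,0,0],
    [0,0.002,0,0,0,0]
  ]
}}

```text
clock: 39.7
tool_pos: [0.5837, -0.0761, -0.0154]
eef_rot: [1.0, -0.005, -0.0, -0.0]
contact_force: [-0.8, 0.8, -0.4]
opening: 0.004
```

Call:
{"api": "carry_out", "payload": {
  "commands": [
    [0,0.0005,0,0,0,0],
    [0,0.001,0,0,0,0],
    [0,0.001,0,0,0,0]
  ]
}}

```text
clock: 40.0
tool_pos: [0.5837, -0.0763, -0.0154]
eef_rot: [1.0, -0.005, -0.0, -0.001]
contact_force: [-0.1, 2.5, 0.9]
opening: 0.011
```

```bash
python3 - <<'E'
from plant import r
from h import *
p=r.snapshot("side");cv2.imwrite("pics/side23z.png",cv2.resize(p["img"][160:260,240:340],None,fx=6,fy=6,interpolation=cv2.INTER_CUBIC))
s=r.get_state();print(s["clock"],s["tool_pos"],s["eef_rot"],s["contact_force"],s["moment"])
E
```

```text
40.05 [ 0.58366931 -0.07629868 -0.01539157] [ 9.99989225e-01 -4.56168375e-03 -1.45704634e-04 -8.47839765e-04] [0.40934633 4.05574363 0.89793564] [0.76757323 0.1471498  0.0017607 ]
```

View pics/side23z.png

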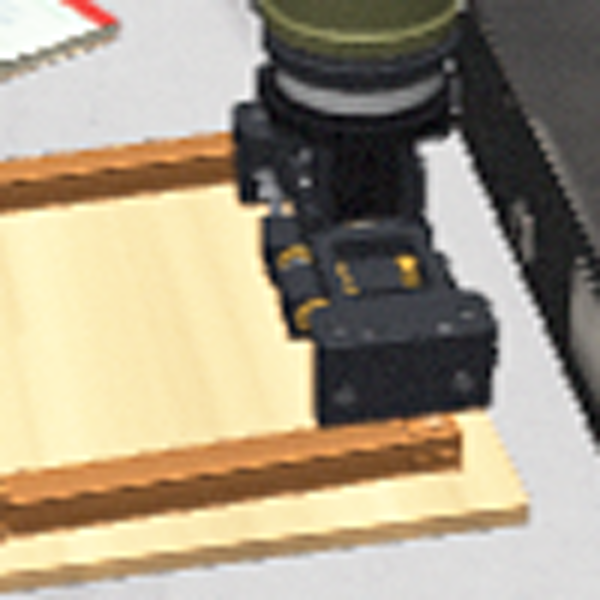

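Call:
{"api": "carry_out", "payload": {
  "commands": [
    [0,0.001,0,0,0,0],
    [0,0.002,0,0,0,0],
    [0,0.003,0,0,0,0],
    [0,0.003,0,0,0,0]
  ]
}}

```text
clock: 40.45
tool_pos: [0.5836, -0.0764, -0.0155]
eef_rot: [1.0, -0.004, -0.001, -0.003]
contact_force: [0.6, 8.3, 2.7]
opening: 0.004
```

Call:
{"api": "carry_out", "payload": {
  "commands": [
    [0,0.001,0,0,0,0],
    [0,0.002,0,0,0,0],
    [0,0.003,0,0,0,0],
    [0,0.003,0,0,0,0]
  ]
}}

```text
clock: 40.85
tool_pos: [0.5836, -0.0764, -0.0155]
eef_rot: [1.0, -0.003, -0.001, -0.005]
contact_force: [-0.8, 13.1, 6.0]
opening: 0.005
```

Call:
{"api": "carry_out", "payload": {
  "commands": [
    [0,0.001,0,0,0,0],
    [0,0.002,0,0,0,0],
    [0,0.003,0,0,0,0],
    [0,0.003,0,0,0,0]
  ]
}}

```text
clock: 41.25
tool_pos: [0.5837, -0.0773, -0.0155]
eef_rot: [1.0, -0.002, -0.001, -0.007]
contact_force: [0.0, 15.0, 6.7]
opening: 0.002
```

Call:
{"api": "carry_out", "payload": {
  "commands": [
    [0,0.001,0,0,0,0],
    [0,0.002,0,0,0,0],
    [0,0.003,0,0,0,0],
    [0,0.004,0,0,0,0],
    [0,0.005,0,0,0,0],
    [0,0.005,0,0,0,0]
  ]
}}

```text
clock: 41.85
tool_pos: [0.5841, -0.0819, -0.0154]
eef_rot: [1.0, -0.002, -0.001, -0.007]
contact_force: [1.1, 16.3, 7.0]
opening: 0.002
```

Call:
{"api": "carry_out", "payload": {
  "commands": [
    [0,0.0008,0,0,0,0],
    [0,0.0015,0,0,0,0],
    [0,0.0015,0,0,0,0],
    [0,0.0015,0,0,0,0]
  ]
}}

```text
clock: 42.25
tool_pos: [0.5842, -0.0833, -0.0154]
eef_rot: [1.0, -0.002, -0.001, -0.007]
contact_force: [0.7, 17.2, 7.0]
opening: 0.001
```

Call:
{"api": "carry_out", "payload": {
  "commands": [
    [0,-0.003,0,0,0,0],
    [0,-0.006,0,0,0,0],
    [0,-0.009,0,0,0,0],
    [0,-0.012,0,0,0,0],
    [0,-0.012,0,0,0,0],
    [0,-0.011,0,0,0,0],
    [0,-0.01,0,0,0,0],
    [0,-0.0095,0,0,0,0],
    [0,-0.0095,0,0,0,0]
  ]
}}

```text
clock: 43.15
tool_pos: [0.5834, -0.0832, -0.0153]
eef_rot: [1.0, -0.005, -0.0, -0.0]
contact_force: [-0.5, 1.6, 1.5]
opening: 0.005
```

Call:
{"api": "carry_out", "payload": {
  "commands": [
    [0,-0.006,0,0,0,0],
    [0,-0.01,-0.02,0,0,0],
    [0,-0.01,-0.06,0,0,0],
    [-0.02,0.01,-0.11,0,0,0],
    [-0.06,0.06,-0.15,0,0,0],
    [-0.1,0.11,-0.16,0,0,0],
    [-0.13,0.155,-0.16,0,0,0],
    [-0.13,0.2,-0.16,0,0,0],
    [-0.13,0.25,-0.16,0,0,0],
    [-0.13,0.29,-0.16,0,0,0],
    [-0.13,0.29,-0.16,0,0,0]
  ]
}}

```text
clock: 44.25
tool_pos: [0.4489, -0.378, 0.1456]
eef_rot: [1.0, -0.008, 0.0, 0.003]
contact_force: [-0.1, 0.1, 0.4]
opening: 0.003
```

```bash
cp pics/side0.png s0.png; cp pics/top0.png t0.png; python3 - <<'E'
from plant import r
from h import *
for n,(x0,x1,y0,y1,s) in {"top":(190,360,175,310,4.5),"side":(200,345,160,310,4)}.items():
    p=r.snapshot(n); cv2.imwrite(f"pics/{n}24.png",p["img"]); cv2.imwrite(f"pics/{n}24z.png",cv2.resize(p["img"][y0:y1,x0:x1],None,fx=s,fy=s,interpolation=cv2.INTER_CUBIC))
    for l in ["corner_near_left","corner_near_right","corner_far_left","corner_far_right"]:
        print(l,[(np.round(d["xyz"],4).tolist(),round(d["p"],2)) for d in r.spot_point(p,l)[:1]])
s=r.get_state();print(s["clock"],s["tool_pos"])
E
```

```text
corner_near_left [([0.4311, 0.1243, 0.0211], 0.74)]
corner_near_right []
corner_far_left [([0.6015, 0.128, 0.0181], 0.73)]
corner_far_right []
corner_near_left [([0.4324, 0.1253, 0.0194], 0.71)]
corner_near_right [([0.4345, -0.0978, 0.0161], 0.62)]
corner_far_left [([0.5987, 0.1259, 0.0141], 0.73)]
corner_far_right [([0.6029, -0.0985, 0.0173], 0.84)]
44.75 [ 0.45127826 -0.37081717  0.14461458]
```

View pics/side24z.png

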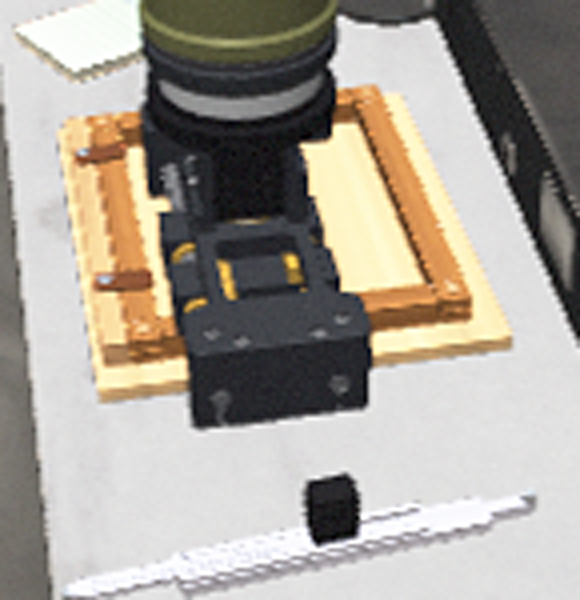

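View pics/top24z.png

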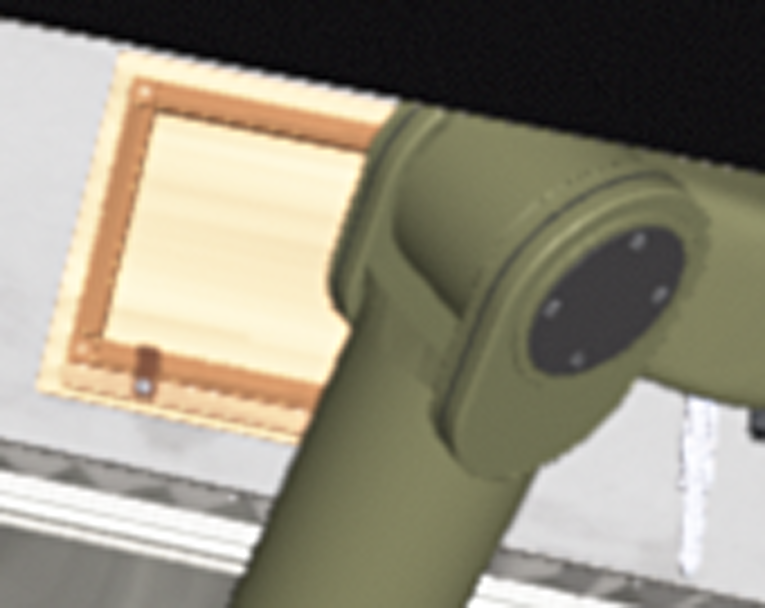

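```bash
cat > fit.py <<'E'
from h import *
TOP={"intrinsics":[[494.2,0,270.7],[0,494.2,220.6],[0,0,1]],"extrinsics":[[0.2092,-0.9455,0.2494,0.1755],[-0.9779,-0.2028,0.0516,-0.1092],[0.0018,-0.2546,-0.967,1.5192],[0,0,0,1]]}
def rect(img,z,x0,x1,y0,y1,st=.0005):
    xs=np.arange(x0,x1,st);ys=np.arange(y0,y1,st)
    K=np.array(TOP["intrinsics"]);T=np.linalg.inv(np.array(TOP["extrinsics"]))
    X,Y=np.meshgrid(xs,ys,indexing="ij");P=np.stack([X,Y,np.full_like(X,z),np.ones_like(X)],-1)@T.T
    u=(P@np.c_[K,np.zeros(3)].T);u=u[...,:2]/u[...,2:]
    return xs,ys,cv2.remap(img,u[...,0].astype(np.float32),u[...,1].astype(np.float32),cv2.INTER_CUBIC).astype(float)
def edge(img,z,x0,x1,y0,y1,ch,axis):
    xs,ys,im=rect(img,z,x0,x1,y0,y1)
    v=ch(im)
    if axis=="x": v=v.T;xs,ys=ys,xs   # edge along y; search in x
    v=cv2.GaussianBlur(v,(9,1),0) if False else v
    pts=[]
    for i in range(0,len(xs),4):
        lo=np.median(v[i,:6]);hi=np.median(v[i,-6:]);m=(lo+hi)/2
        w=np.clip((v[i]-lo)/(hi-lo+1e-9),0,1);pts.append((xs[i],ys[0]+(1-w.mean())*(ys[-1]-ys[0])))
    a=np.array(pts);k=np.polyfit(a[:,0],a[:,1],1)
    for _ in range(3):
        rs=a[:,1]-np.polyval(k,a[:,0]);ok=abs(rs)<max(2*rs.std(),1e-4);k=np.polyfit(a[ok,0],a[ok,1],1)
    return np.arctan(k[0]),np.polyval(k,(x0+x1)/2 if axis!="x" else (y0+y1)/2),rs.std()
E
python3 - <<'E'
from fit import *
for f in("pics/top0.png","pics/top24.png"):
    im=cv2.imread(f)
    xs,ys,g=rect(im,.03,.38,.66,-.18,.20,.0005);cv2.imwrite("pics/rect_"+f[5:],np.clip(g[::-1,::-1],0,255).astype(np.uint8))
E
```

View pics/rect_top0.png

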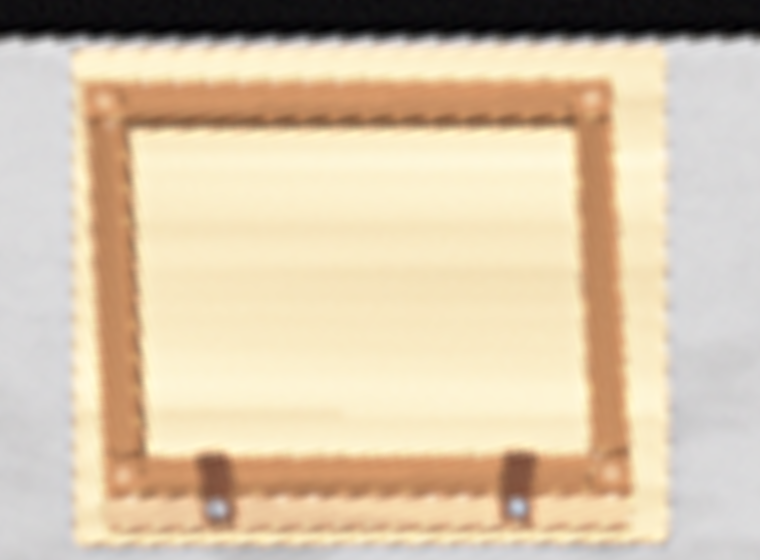

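View pics/rect_top24.png

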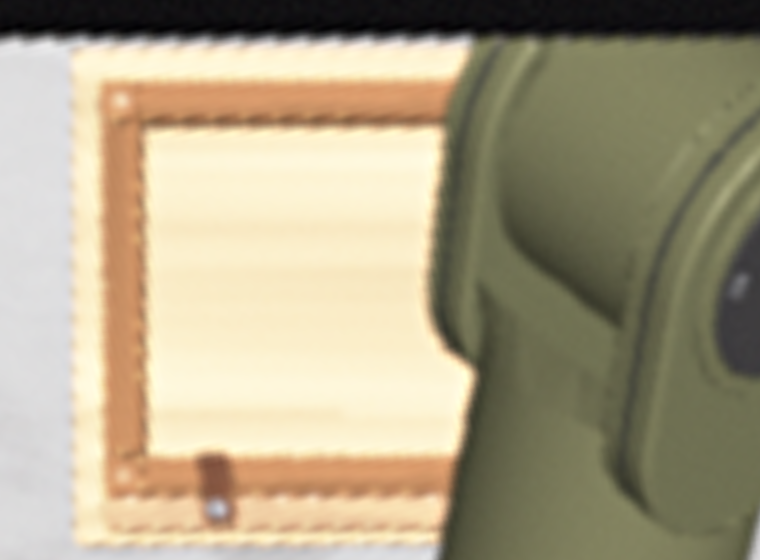

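```bash
python3 - <<'E'
from fit import *
S=lambda im: im[...,2]-im[...,0]      # red-blue
G=lambda im: im[...,1]
for f in("pics/top0.png","pics/top24.png"):
    im=cv2.imread(f)
    # outer edge of left bar top z=.03: y about .145..; search band
    o=[]
    for lab,z,x0,x1,y0,y1,ch,ax in [("bar outer L",.03,.455,.59,None,None,G,"y"),("board L",.012,.42,.60,.155,.175,S,"y"),("near rail inner",.03,.424,.444,.0,.07,G,"x"),("board near",.012,.38,.40,.03,.15,S,"x")]:
        if ax=="x": 
            yy0,yy1=(z and (y0,y1)); 
            e=edge(im,z,x0,x1,y0,y1,ch,"x")
        else:
            if y0 is None:
                y0,y1=(.134,.162) if 0 else (.137,.158)
            e=edge(im,z,x0,x1,y0,y1,ch,"y")
        o.append((lab,np.round(e,5)))
    print(f);[print(*q) for q in o]
    # dowel dots: brightest blob
    xs,ys,g=rect(im,.03,.38,.66,-.18,.20,.0005);gg=g[...,1]
    for nm,(a,b) in {"NL":(.423,.138),"FL":(.609,.146 if f.endswith("top0.png") else .139),"NR":(.424,-.105),"FR":(.609,-.097)}.items():
        i=int((a-.38)/.0005);j=int((b+.18)/.0005);w=gg[i-12:i+13,j-12:j+13]
        ww=np.clip(w-np.percentile(w,85),0,None);I,J=np.mgrid[-12:13,-12:13];print(nm,round(a+.0005*(ww*I).sum()/ww.sum(),4),round(b+.0005*(ww*J).sum()/ww.sum(),4))
E
```

```text
pics/top0.png
bar outer L [0.04651 0.15227 0.0006 ]
board L [-0.01896  0.16515  0.00057]
near rail inner [-1.0200e-03  4.3143e-01  2.7000e-04]
board near [-3.800e-03  3.902e-01  3.000e-04]
NL 0.4221 0.1382
FL 0.6094 0.148
NR 0.4234 -0.1059
FR 0.6109 -0.0955
pics/top24.png
bar outer L [0.0142  0.14821 0.00032]
board L [-0.00318  0.16688  0.00043]
near rail inner [-9.8000e-04  4.3135e-01  2.8000e-04]
board near [-4.430e-03  3.904e-01  2.700e-04]
NL 0.4221 0.1381
FL 0.6099 0.1392
NR 0.4199 -0.1008
FR 0.614 -0.1021
```

Call:
{"api": "carry_out", "payload": {
  "commands": [
    [-0.03,0.03,-0.03,0,0,0],
    [-0.07,0.07,-0.06,0,0,0],
    [-0.1,0.1,-0.08,0,0,0],
    [-0.13,0.125,-0.08,0,0,0],
    [-0.15,0.14,-0.08,0,0,0],
    [-0.15,0.14,-0.08,0,0,0],
    [-0.15,0.14,-0.08,0,0,0]
  ]
}}

```text
clock: 45.45
tool_pos: [0.2998, -0.5101, 0.2245]
eef_rot: [1.0, -0.005, 0.0, -0.001]
contact_force: [-0.8, -0.3, -0.2]
opening: 0.006
```

```bash
cat > dots.py <<'E'
from fit import *
def dots(im,guess,P=TOP,thr=85):
    import fit
    old=fit.TOP; fit.TOP=P
    xs,ys,g=fit.rect(im,.03,.38,.66,-.18,.20,.0005);fit.TOP=old;gg=g[...,1];o={}
    for nm,(a,b) in guess.items():
        for _ in range(3):
            i=round((a-.38)/.0005);j=round((b+.18)/.0005);w=gg[i-9:i+10,j-9:j+10]
            ww=np.clip(w-np.percentile(w,thr),0,None);I,J=np.mgrid[-9:10,-9:10]
            a=.38+.0005*(i+(ww*I).sum()/ww.sum());b=-.18+.0005*(j+(ww*J).sum()/ww.sum())
        o[nm]=np.array([a,b])
    return o
def rep(o):
    for k,v in o.items(): print(k,np.round(v,4))
    ang=lambda v:np.arctan2(v[1],v[0])
    n=ang(o["NL"]-o["NR"])-np.pi/2;f=ang(o["FL"]-o["FR"])-np.pi/2;l=ang(o["FL"]-o["NL"]);r_=ang(o["FR"]-o["NR"])
    print("rails",round(n,4),round(f,4),"bars",round(l,4),round(r_,4),"lean",round((l+r_-n-f)/2,4),"diagdiff mm",1000*(np.linalg.norm(o["FL"]-o["NR"])-np.linalg.norm(o["FR"]-o["NL"])),"side",np.linalg.norm(o["FL"]-o["NL"]),np.linalg.norm(o["NL"]-o["NR"]))
E
python3 - <<'E'
from plant import r
from dots import *
T=r.snapshot("top");cv2.imwrite("pics/top25.png",T["img"]);S=r.snapshot("side");cv2.imwrite("pics/side25.png",S["img"])
s=r.get_state();print(s["clock"],s["tool_pos"])
g0={"NL":(.422,.138),"FL":(.609,.148),"NR":(.4234,-.1059),"FR":(.6109,-.0955)}
g1={"NL":(.422,.138),"FL":(.609,.139),"NR":(.4234,-.1059),"FR":(.6109,-.1045)}
print("PRE top");rep(dots(cv2.imread("pics/top0.png"),g0));print("PRE side");rep(dots(cv2.imread("pics/side0.png"),g0,S))
print("POST top");rep(dots(T["img"],g1));print("POST side");rep(dots(S["img"],g1,S))
import fit
xs,ys,g=rect(T["img"],.03,.38,.66,-.18,.20);cv2.imwrite("pics/rect_top25.png",np.clip(g[::-1,::-1],0,255).astype(np.uint8))
fit.TOP=S;xs,ys,g=fit.rect(S["img"],.03,.38,.66,-.18,.20);cv2.imwrite("pics/rect_side25.png",np.clip(g[::-1,::-1],0,255).astype(np.uint8))
E
```

```text
45.55 [ 0.30142082 -0.5091159   0.22415777]
PRE top
NL [0.4216 0.1382]
FL [0.6089 0.1475]
NR [ 0.4228 -0.1058]
FR [ 0.6104 -0.096 ]
rails 0.0051 0.0065 bars 0.05 0.0524 lean 0.0454 diagdiff mm 13.508448148849162 side 0.1874895867116163 0.24402428945884327
PRE side
NL [0.4236 0.1331]
FL [0.6132 0.1442]
NR [ 0.4252 -0.1102]
FR [ 0.6133 -0.1002]
rails 0.0064 0.0003 bars 0.0585 0.0534 lean 0.0526 diagdiff mm 15.732048359573092 side 0.18997184846351067 0.24329206233682926
POST top
NL [0.4216 0.1381]
FL [0.6095 0.1392]
NR [ 0.4229 -0.1058]
FR [ 0.6113 -0.1046]
rails 0.0051 0.0077 bars 0.0057 0.0059 lean -0.0006 diagdiff mm -0.17110151908311666 side 0.18785536938403216 0.24386875338371342
POST side
NL [0.4235 0.1327]
FL [0.6124 0.134 ]
NR [ 0.4251 -0.1103]
FR [ 0.6133 -0.1073]
rails 0.0067 0.0038 bars 0.0069 0.0158 lean 0.0061 diagdiff mm 1.8045987891927018 side 0.18889379578549395 0.24300793816479113
```

View pics/rect_top25.png

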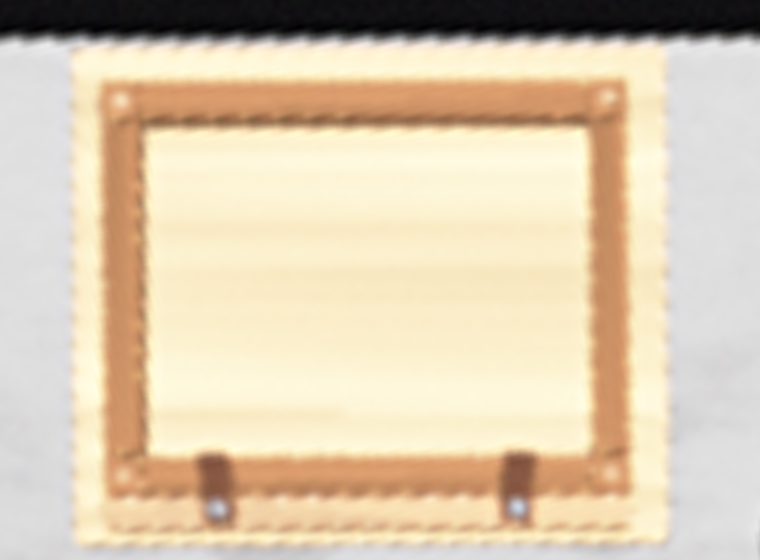

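View pics/rect_side25.png

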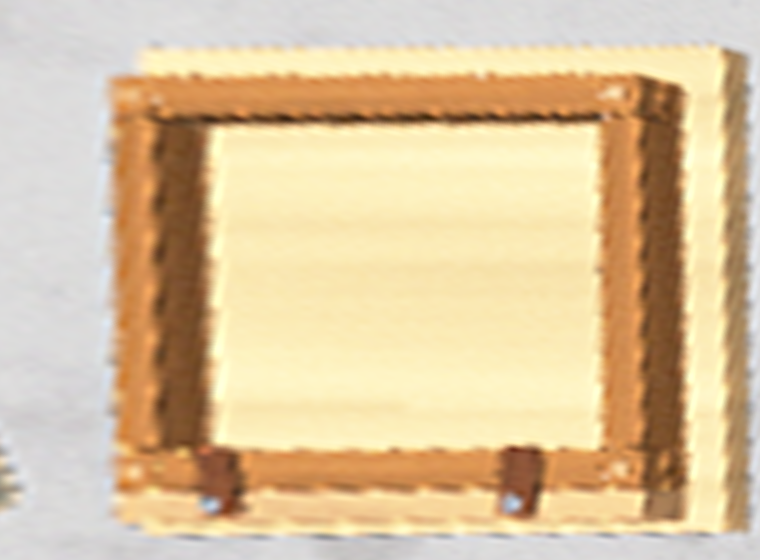

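```bash
cat > lf.py <<'E'
from fit import *
def lf(im,z,along,rng,c0,c1,half=.006,ch=1,n=60,sgn=None):
    # edge near line through (rng0,c0)-(rng1,c1); along 'x': y=c(x)
    xs,ys,g=rect(im,z,.37,.67,-.19,.21,.0005);v=cv2.GaussianBlur(g[...,ch] if ch<3 else g[...,2]-g[...,0],(0,0),2.0)
    for it in range(3):
        P=[]
        for t in np.linspace(*rng,n):
            c=c0+(c1-c0)*(t-rng[0])/(rng[1]-rng[0]);q=np.arange(c-half,c+half,.00025)
            A,B=(np.full_like(q,t),q) if along=="x" else (q,np.full_like(q,t))
            pr=cv2.remap(v,((B+.19)/.0005).astype(np.float32)[None],((A-.37)/.0005).astype(np.float32)[None],cv2.INTER_LINEAR)[0]
            d=np.diff(pr); d=np.clip(d*(sgn or 1),0,None); d=d**2
            if d.sum()>0:P.append((t,((q[:-1]+q[1:])/2*d).sum()/d.sum()))
        P=np.array(P);k=np.polyfit(P[:,0],P[:,1],1)
        for _ in range(4):
            rs=P[:,1]-np.polyval(k,P[:,0]);ok=abs(rs)<2.2*rs.std();k=np.polyfit(P[ok,0],P[ok,1],1)
        c0,c1=np.polyval(k,rng[0]),np.polyval(k,rng[1])
    return k[0],c0,c1,rs[ok].std()
E
python3 - <<'E'
from lf import *
for f,s in(("pics/top0.png",.0085),("pics/top25.png",0)):
    im=cv2.imread(f);print(f)
    x0,x1=.45,.59
    sh=lambda x:s*(x-.422)/.188+.006*(x-.422)
    for lab,b,sg in(("L out",.1475,1),("R out",-.1155,-1),("R in",-.0965,1)):
        print(lab,np.round(lf(im,.03,"x",(x0,x1),b+sh(x0),b+sh(x1),sgn=sg),5))
    for lab,z,b,sg,ch in(("board L",.012,.163,-1,3),("board R",.012,-.135,1,3)):
        print(lab,np.round(lf(im,z,"x",(.42,.62),b,b+.001,sgn=sg,ch=ch),5))
    print("near in",np.round(lf(im,.03,"y",(-.03,.07),.432,.4315,sgn=1),5))
    print("far out",np.round(lf(im,.03,"y",(-.08,.12),.62,.619,sgn=1),5))
    print("board near",np.round(lf(im,.012,"y",(-.12,.15),.3905,.3895,sgn=1,ch=3),5))
E
```

```text
pics/top0.png
L out [0.05246 0.14862 0.15596 0.00023]
R out [ 0.05393 -0.1138  -0.10625  0.0004 ]
R in [ 0.05078 -0.09517 -0.08806  0.00039]
board L [-0.00882  0.16744  0.16567  0.00052]
board R [ 0.00877 -0.13555 -0.13379  0.00046]
near in [-3.2700e-03  4.3175e-01  4.3142e-01  1.7000e-04]
far out [-3.1100e-03  6.1952e-01  6.1890e-01  2.3000e-04]
board near [-4.6600e-03  3.9021e-01  3.8895e-01  1.9000e-04]
pics/top25.png
L out [0.0133  0.14716 0.14902 0.00026]
R out [ 0.01364 -0.11481 -0.1129   0.00027]
R in [ 0.00897 -0.09647 -0.09521  0.00039]
board L [0.00145 0.16694 0.16723 0.00038]
board R [ 0.00912 -0.13562 -0.1338   0.00051]
near in [-3.4500e-03  4.3159e-01  4.3124e-01  1.7000e-04]
far out [-4.2400e-03  6.1975e-01  6.1890e-01  1.4000e-04]
board near [-4.9000e-03  3.9028e-01  3.8896e-01  3.0000e-04]
```

```bash
python3 - <<'E'
from plant import r
from h import *
s=r.get_state();print(s["clock"],s["tool_pos"],row(s["tool_pos"],R.from_quat(s["eef_rot"]),[.5837,-.060,.10],down(-.01-np.pi/2)))
E
```

```text
45.55 [ 0.30142082 -0.5091159   0.22415777] [0.2791, -0.4508, 0.1252, -0.1012, -0.047, 0.1848]
```

Call:
{"api": "carry_out", "payload": {
  "commands": [
    [0.026,-0.042,0.01,0,0,0],
    [0.052,-0.084,0.03,0,0,0],
    [0.078,-0.126,0.05,0,0,0],
    [0.104,-0.168,0.06,0,0,0],
    [0.13,-0.21,0.07,0,0,0],
    [0.156,-0.252,0.08,0,0,0],
    [0.182,-0.294,0.09,0,0,0],
    [0.208,-0.336,0.1,0,0,0],
    [0.234,-0.378,0.11,0,0,0.2],
    [0.26,-0.42,0.12,0,0,0.2],
    [0.279,-0.451,0.125,0,0,0.2],
    [0.279,-0.451,0.125,0,0,0.2]
  ]
}}

```text
clock: 46.75
tool_pos: [0.5859, -0.0504, 0.0971]
eef_rot: [1.0, 0.002, -0.0, -0.003]
contact_force: [-1.0, -1.0, -0.8]
opening: 0.005
```

Call:
{"api": "carry_out", "payload": {
  "commands": [
    [0,0,0,0,0,0],
    [0,0,0,0,0,0],
    [0,0,0,0,0,0]
  ]
}}

```text
clock: 47.05
tool_pos: [0.5822, -0.0638, 0.1001]
eef_rot: [1.0, -0.008, -0.0, 0.0]
contact_force: [0.8, -0.1, -0.0]
opening: 0.004
```

Call:
{"api": "carry_out", "payload": {
  "commands": [
    [0.0015,0,0.03,0,0,0.3],
    [0.0015,0,0.06,0,0,0.3],
    [0.0015,0,0.085,0,0,0.3],
    [0.0015,0,0.1,0,0,0.3],
    [0.0015,0,0.11,0,0,0.3],
    [0.0015,0,0.115,0,0,0.3],
    [0.0015,0,0.115,0,0,0.3],
    [0.0015,0.006,0.115,0,0,0.3],
    [0.0015,0.012,0.115,0,0,0.3],
    [0.0015,0.016,0.115,0,0,0.3],
    [0.0015,0.017,0.115,0,0,0.3],
    [0.0015,0.017,0.115,0,0,0.3]
  ]
}}

```text
clock: 48.25
tool_pos: [0.5842, -0.0798, -0.0151]
eef_rot: [1.0, -0.01, 0.0, -0.0]
contact_force: [-0.0, 0.4, 0.0]
opening: 0.006
```

Call:
{"api": "carry_out", "payload": {
  "commands": [
    [0,0.0005,0,0,0,0],
    [0,0.001,0,0,0,0],
    [0,0.001,0,0,0,0]
  ]
}}

```text
clock: 48.55
tool_pos: [0.5841, -0.0803, -0.0154]
eef_rot: [1.0, -0.009, -0.0, -0.0]
contact_force: [0.0, 0.2, -0.3]
opening: 0.005
```

Call:
{"api": "carry_out", "payload": {
  "commands": [
    [0,0.0007,0,0,0,0],
    [0,0.0014,0,0,0,0],
    [0,0.0014,0,0,0,0]
  ]
}}

```text
clock: 48.85
tool_pos: [0.584, -0.082, -0.0153]
eef_rot: [1.0, -0.009, 0.0, 0.0]
contact_force: [0.0, -0.7, -0.1]
opening: 0.006
```

Call:
{"api": "carry_out", "payload": {
  "commands": [
    [0,0.0007,0,0,0,0],
    [0,0.0014,0,0,0,0],
    [0,0.0014,0,0,0,0]
  ]
}}

```text
clock: 49.15
tool_pos: [0.5841, -0.083, -0.0153]
eef_rot: [1.0, -0.009, -0.0, -0.0]
contact_force: [-0.1, 0.3, 0.1]
opening: 0.007
```

Call:
{"api": "carry_out", "payload": {
  "commands": [
    [0,0.0005,0,0,0,0],
    [0,0.001,0,0,0,0],
    [0,0.001,0,0,0,0]
  ]
}}

```text
clock: 49.45
tool_pos: [0.584, -0.0832, -0.0154]
eef_rot: [1.0, -0.009, -0.0, -0.001]
contact_force: [0.1, 3.5, -0.4]
opening: 0.008
```

Call:
{"api": "carry_out", "payload": {
  "commands": [
    [0,0.0005,0,0,0,0],
    [0,0.001,0,0,0,0],
    [0,0.001,0,0,0,0]
  ]
}}

```text
clock: 49.75
tool_pos: [0.584, -0.0833, -0.0154]
eef_rot: [1.0, -0.009, -0.0, -0.001]
contact_force: [0.7, 5.2, 1.8]
opening: 0.005
```

Call:
{"api": "carry_out", "payload": {
  "commands": [
    [0,0.001,0,0,0,0],
    [0,0.002,0,0,0,0],
    [0,0.003,0,0,0,0],
    [0,0.004,0,0,0,0],
    [0,0.005,0,0,0,0],
    [0,0.005,0,0,0,0]
  ]
}}

```text
clock: 50.35
tool_pos: [0.5839, -0.0833, -0.0154]
eef_rot: [1.0, -0.007, -0.001, -0.005]
contact_force: [-0.4, 12.9, 5.8]
opening: 0.003
```

Call:
{"api": "carry_out", "payload": {
  "commands": [
    [0,0.001,0,0,0,0],
    [0,0.002,0,0,0,0],
    [0,0.0026,0,0,0,0],
    [0,0.0026,0,0,0,0]
  ]
}}

```text
clock: 50.75
tool_pos: [0.5839, -0.0835, -0.0154]
eef_rot: [1.0, -0.006, -0.001, -0.007]
contact_force: [-0.0, 16.3, 8.0]
opening: 0.003
```

Call:
{"api": "carry_out", "payload": {
  "commands": [
    [0,0.0005,0,0,0,0],
    [0,0.0008,0,0,0,0],
    [0,0.0008,0,0,0,0]
  ]
}}

```text
clock: 51.05
tool_pos: [0.5839, -0.084, -0.0154]
eef_rot: [1.0, -0.006, -0.001, -0.007]
contact_force: [-0.2, 17.4, 7.7]
opening: 0.007
```

Call:
{"api": "carry_out", "payload": {
  "commands": [
    [0,-0.005,0,0,0,0],
    [0,-0.01,0,0,0,0],
    [0,-0.018,0,0,0,0],
    [0,-0.024,-0.01,0,0,0],
    [0,-0.024,-0.04,0,0,0],
    [0,-0.024,-0.08,0,0,0],
    [-0.02,0,-0.12,0,0,0],
    [-0.06,0.04,-0.15,0,0,0],
    [-0.1,0.09,-0.17,0,0,0],
    [-0.13,0.14,-0.19,0,0,0],
    [-0.16,0.18,-0.2,0,0,0],
    [-0.18,0.22,-0.21,0,0,0]
  ]
}}

```text
clock: 52.25
tool_pos: [0.4181, -0.2796, 0.1868]
eef_rot: [1.0, -0.01, 0.0, 0.0]
contact_force: [0.8, -1.0, 0.6]
opening: 0.001
```

Call:
{"api": "carry_out", "payload": {
  "commands": [
    [-0.025,0.04,0,0,0,0],
    [-0.05,0.08,0,0,0,0],
    [-0.075,0.12,0,0,0,0],
    [-0.1,0.16,0,0,0,0],
    [-0.11,0.19,0,0,0,0],
    [-0.11,0.19,0,0,0,0],
    [-0.11,0.19,0,0,0,0]
  ]
}}

```text
clock: 52.95
tool_pos: [0.3056, -0.4662, 0.1856]
eef_rot: [1.0, -0.01, -0.0, 0.0]
contact_force: [0.8, -0.2, 0.7]
opening: 0.005
```

```bash
python3 - <<'E'
from plant import r
from dots import *
from lf import lf
T=r.snapshot("top");cv2.imwrite("pics/top26.png",T["img"]);S=r.snapshot("side");cv2.imwrite("pics/side26.png",S["img"])
s=r.get_state();print(s["clock"],s["tool_pos"],s["contact_force"])
g1={"NL":(.422,.138),"FL":(.609,.139),"NR":(.4234,-.1059),"FR":(.6109,-.1045)}
print("POST top");rep(dots(T["img"],g1));print("POST side");rep(dots(S["img"],{k:(v[0]+.002,v[1]-.005) for k,v in g1.items()},S))
im=T["img"];x0,x1=.45,.59;sh=lambda x:.006*(x-.422)
for lab,b,sg in(("L out",.1475,1),("R out",-.1155,-1),("R in",-.0965,1)): print(lab,np.round(lf(im,.03,"x",(x0,x1),b+sh(x0),b+sh(x1),sgn=sg),5))
print("near in",np.round(lf(im,.03,"y",(-.03,.07),.432,.4315,sgn=1),5),"far out",np.round(lf(im,.03,"y",(-.08,.12),.62,.619,sgn=1),5))
E
```

```text
53.05 [ 0.30710472 -0.46443906  0.18529152] [ 0.68596021 -0.34610793  0.99378093]
POST top
NL [0.4216 0.1381]
FL [0.6103 0.1394]
NR [ 0.4229 -0.1058]
FR [ 0.6107 -0.1051]
rails 0.0052 0.0016 bars 0.0071 0.0033 lean 0.0018 diagdiff mm 0.5242201738419605 side 0.18863423973581445 0.24387435428988746
POST side
NL [0.4234 0.1326]
FL [0.6118 0.1333]
NR [ 0.4253 -0.1103]
FR [ 0.6134 -0.1088]
rails 0.0077 0.0066 bars 0.0035 0.0077 lean -0.0015 diagdiff mm -0.45869516444457803 side 0.18839558229217482 0.24292359153882387
L out [0.00729 0.1472  0.14822 0.00023]
R out [ 0.00848 -0.11492 -0.11373  0.00032]
R in [ 0.00606 -0.09672 -0.09587  0.0003 ]
near in [-3.2100e-03  4.3161e-01  4.3129e-01  1.7000e-04] far out [-3.8800e-03  6.1974e-01  6.1896e-01  1.3000e-04]
```

View pics/side26.png

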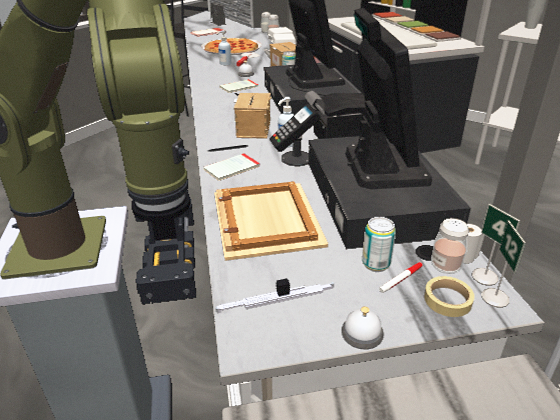

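```bash
python3 - <<'E'
from plant import r
print(r.finish_job(), r.get_state()["clock"])
E
```

```text
the job is handed in; nothing more can be done
the job is handed in; nothing more can be done
```

I checked both diagonals with the rule, laid the rule back on the counter, and pushed the frame to within about 1 mm of equal diagonals by camera. The job is handed in, at about 53 s on the clock at my last reading.

- **Near-left to far-right:** the rule read about 269.1 mm and was held home at about 6.4 N for roughly 0.8 s. The highest push I saw on the rule during the job was about 7.5 N, though force was only read at the end of each move.
- **Near-right to far-left:** it read about 283.3 mm and was held at about 5.8 N for roughly 0.7 s. I seated the tail in the far-left corner and the tip in the near-right for this one.
- **Rule put away:** it lies flat on the counter, right of the board.
- **Squaring:** the lengths differed by about 14 mm, a lean of about 0.048 rad. I pushed the far end of the right bar to the right from inside the frame, in two goes of about 16–17 N.

**Last checks on the frame:**

| Check | Lean left (rad) |
|---|---|
| Dowel positions, top camera | +0.002 |
| Dowel positions, side camera | −0.0015 |
| Bar edge lines, top camera | about +0.004 |

- **Disagreement between checks:** they differ by a few thousandths of a radian. After the first push the dowels in the top view said square, while the edge lines, the side camera and the touch travel still showed 0.005–0.008, so I pushed another 0.7 mm. I did not measure with the rule again after the push.
- **Failed first grasp:** the reported tool height reads about 35 mm lower than the fingers really are. My first grasp closed on air above the block for that reason, and I corrected for it.
- **Bystanders:** the order pad, bell and can looked unmoved in the last side picture, and the arm was clear of everything.

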